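# Refit the filters of the bench dust extractor

## Robot

A 7-joint arm with a two-finger parallel gripper is mounted at the origin on the work surface. World frame = base frame: x ahead of the robot, y to its left, z up, the work surface at z = 0. Lengths are in m, angles in degrees, forces in N, time in s.
With the tool pointing down it reaches from about 0.4 to 0.85 m from the base axis. Payload 4.5 kg.
Tool frame: the origin (TCP) lies at the very end of the fingers, on their centre line; the grasp point (between the pads) lies 19 mm behind it (bot.tcp_to_grasp is the distance from the TCP to the grasp point, in m); z points along the fingers, y is the line along which they close (so a half turn about z gives the same grasp; the last joint's range is limited). The gripper opens to 88 mm and grips with 3 to 60 N. Pads are 18 mm wide; open, the fingers measure 123 mm over their backs; the gripper's body (75 mm by 187 mm) begins 45 mm behind the grasp point.
Start: joints at [73.098, 39.483, -11.15, 89.685, 9.013, 51.709, -12.324], TCP at [0.202, -0.592, 0.205] pointing down, gripper open.
Joint ranges: [-172.22, 172.22], [-26.19, 119.32], [-84.43, 86.54], [7.71, 146.69], [-57.33, 237.33], [2.42, 119.75], [-152.13, 152.13]. Speed limits (degrees/s): [147.25, 147.25, 180, 180, 180, 180, 180].

## Interface

Orientations are given as [roll, pitch, yaw] about the fixed x, y, z axes, in that order (R = Rz(yaw) Ry(pitch) Rx(roll)).
In Python, from cell import bot, capture, camera_params gives the robot as it stands. The module is installed in compiled form; this text tells all that it offers.
- The arm moves only by the tool servo_tool, never from a script. Its argument "series" is a list that holds one entry, the list of rows, each a list of 7 numbers: the opening, from 0 (shut) to 1 (fully open), then the shift along the tool's x, y, z in cm, then the turn, a rotation vector about the tool's x, y, z in rad. In form: [[[jaw, tx, ty, tz, ax, ay, az], ...]]. A call has 1 to 12 rows; each row shifts and turns the commanded pose from where the row before left it, along the tool's axes as they then stand; what a row does not reach is not made up. A row lasts 1/12 s, in which the tool goes at most 41.7 mm and 7.16 degrees, less where a joint would pass 70% of its speed; a pose out of reach is approached as far as the arm can. A call with a gripper value outside its range is refused whole. The fingers move at their own pace and stop on an object; "grip_force" is the grip in N (left out, the last holds). Time passes only in rows, so rows that do not move let the fingers close. It gives the time, the measured TCP pose, the force, the opening and the grip force at its end, in the units of the state.
- bot.state(): the state, without advancing time (a new reading comes with each control period).
- capture(name): name is "scene" or "top" or "wrist"; returns the picture (420x560x3 uint8, red, green, blue); there is no depth.
- camera_params(name): a dict with "camera_matrix" (3x3 intrinsics, pixels), "view" (4x4, takes a point from world to camera coordinates). Camera axes: x right, y down, z forward; pixel columns grow to the right and rows downward; lengths in m; the calibration is good to about 2 mm. A picture is of the moment at which its call begins: read the wrist's pose just before it. camera_params takes no time and is no camera call; for the wrist camera it gives the pose at the moment of the call.
- bot.close_job(): hands the job in; it is judged then, once.
The state is a dict: "time": time; "joint_pos": joint angles; "joint_vel": joint speeds; "joint_torque": joint torques, N m; "eef_pos": TCP position; "eef_rot": TCP orientation; "wrist_force": force on the tool from outside, world axes, zero at the start; "moment": the same for the moment, N m; "grip_width": finger opening in m; "finger_force": force on a finger pad.
Only numpy, scipy, OpenCV 4.12 (cv2) and the standard library are available. Lean on these libraries where they do the work, as an engineer would, in place of code of your own. Each camera call takes 0.05 s, during which the arm holds its last target. There are 200 camera calls.

## Task

Refit the dust extractor: lay the blue-framed fine filter flat on the floor of the tray in its sloping bay, the yellow-framed coarse filter flat on top of it, then close the bay with the grille, its tongue under the lip at the low end and its high end pressed down until it snaps flush under the roller catch. Handle the paper filter gently, and leave everything else on the bench where it is.

Things in the scene. Friction and masses are not known exactly. Their poses are not given: they have to be found in the camera images.
- extractor: bench dust extractor: blue-grey painted case 237 (x) x 210 (y) x 170 mm, carrying loop on top to 195 mm, hose spigot at its back, fixed to the bench. Origin: underside centre of the case. Its front (its own -x side, low) faces away from the robot, slopes at 30 degrees and holds the filter bay
- bay: bay in that front, tipped 30 degrees. Origin: middle of its floor; x up the slope, y left across it, z square out. In it a grey filter tray, 132 mm wide, is firmly clamped anywhere from 10 mm left to 10 mm right of the middle: feel for it. Its well: 122 (x) x 68 (y) mm, floor z 0, side walls to z 40, inner top edges bevelled 4 mm; for x -28 to 28 they are open out to the tray's edges, for fingers
- bay_slot (a point): bay (-78, 0, 32) mm, a fixed point level with the floor and back of the tray's slot for the grille's tongue. The slot, at the low end, runs right across the tray, z 32 to 40, and opens up the slope; its steel lip (roof, top z 45) reaches from the back to x -67. Its floor goes on as a ledge at z 32 to x -61, where the well begins. Undersides belong at: fine filter z 0, coarse z 20, grille z 32
- catch_roller (a point): bay (74, 0, 52) mm, a fixed point level with the top of the tray's white catch roller at the high end. Roller: 8 mm radius, 30 mm long, midway across the tray, axis at x 74, z 44. Left and right of it are stops for the grille's edge at x 71.5; the ledge under that edge is at z 32 from x 61 up
- catch (a joint): roller catch: 0 m = sprung out over the grille's edge (rest), to 0.009 = pushed back up the slope. Spring 2.4 N at 0, 0.3 N more per mm; the roller turns freely. With the tongue home, the grille's high end rests on the roller about 18 mm proud; pressed down there with 5 to 12 N it rolls the catch back about 3 mm and snaps under it
- fine_filter: fine filter cassette: white pleated paper in a blue frame, 116 x 64 x 20 mm, about 0.09 kg, lying flat. Origin: centre of its underside; x along the 116 mm, y across the 64 mm, z out of the pleated face (up). The same either way round. Delicate: it is crushed when the fingers' pressures on it add up to over 80 N (a squeeze of 40 N)
- coarse_filter: coarse pre-filter: black foam under a yellow lattice frame, 116 x 64 x 12 mm, about 0.06 kg, lying flat. Origin: centre of its underside; x along the 116 mm, y across the 64 mm, z up. The same either way round
- grille: aluminium cover grille with cross slots, lying flat right side up: plate 130 x 64 x 6 mm (x -60 to 70 mm) with a dark tongue at its -x end, 64 wide, 4 mm thick, from x -60 to -76.5, level with the underside. About 0.12 kg. Origin: on the underside, 76.5 mm from the tongue's end and 70 mm from the other end; x away from the tongue, y across, z up
- grille_tongue (a point): middle of the tongue's end, on the grille's underside: grille (-76.5, 0, 0) mm
- shoe_last: wooden shoe last, 260 x 88 x 100 mm; leave alone
- polish_tin: red and black tin of polish, 75 mm across, 26 mm high; leave alone
- glue_jar: amber glue jar with red cap, 72 mm across, 105 mm high; leave alone
- thread_cone: orange cone of thread, 62 mm across, 135 mm high; leave alone
- hammer: hammer, 260 mm long; leave alone
- shoe_brush: shoe brush, 170 x 52 x 42 mm; leave alone
- rubber_heel: black rubber heel, 94 x 60 x 22 mm; leave alone
There are look-alikes about, which are no part of the job. Of the things like the grille, leave any that is purple; of the rest the larger one is meant.

How it is judged (in metres and radians):
On the way, in this order (a step that is already met when the one before it is completed fails the run):
1. the fine filter lies flat on the tray's floor in the bay, let go (x of fine_filter in the frame of bay between -0.005 and 0.005 m and y of fine_filter in the frame of bay between -0.014 and 0.014 m and z of fine_filter in the frame of bay between -0.0025 and 0.0025 m and angle between the z axis of fine_filter and the z axis of bay, either way round below 0.05 rad and contact force between the fingers and fine_filter below 0.05 N), for 0.2 s.
2. the coarse filter lies flat on the fine one in the bay, let go (x of fine_filter in the frame of bay between -0.005 and 0.005 m and y of fine_filter in the frame of bay between -0.014 and 0.014 m and z of fine_filter in the frame of bay between -0.0025 and 0.0025 m and angle between the z axis of each of fine_filter, coarse_filter and the z axis of bay, either way round below 0.05 rad and x of coarse_filter in the frame of bay between -0.005 and 0.005 m and y of coarse_filter in the frame of bay between -0.014 and 0.014 m and z of coarse_filter in the frame of bay between 0.0175 and 0.0225 m and contact force between the fingers and coarse_filter below 0.05 N), for 0.2 s.
3. the grille is hooked under the lip and snapped flush under the catch (x of fine_filter in the frame of bay between -0.005 and 0.005 m and y of fine_filter in the frame of bay between -0.014 and 0.014 m and z of fine_filter in the frame of bay between -0.0025 and 0.0025 m and angle between the z axis of each of fine_filter, coarse_filter and the z axis of bay, either way round below 0.05 rad and x of coarse_filter in the frame of bay between -0.005 and 0.005 m and y of coarse_filter in the frame of bay between -0.014 and 0.014 m and z of coarse_filter in the frame of bay between 0.0175 and 0.0225 m and x of grille in the frame of bay between -0.005 and 0.005 m and y of grille in the frame of bay between -0.014 and 0.014 m and z of grille in the frame of bay between 0.0295 and 0.0345 m and angle between the z axis of grille and the z axis of bay, either way round below 0.03 rad and angle between the x axis of grille and the x axis of bay, either way round below 0.08 rad and value of joint catch below 0.005 m and x of grille_tongue in the frame of bay below -0.07 m), for 0.2 s.
At the end, for the whole second after the job is handed in: In the bay: undersides of fine filter, coarse filter, grille at z 0, 20, 32 mm (2.5 mm), within 5 mm of the middle along and 14 mm across, flat within 0.05 rad (grille 0.03, square 0.08), tongue under the lip, catch below 5 mm; all at rest; other things moved under 30 mm (all of step 3 and linear speed of each of fine_filter, coarse_filter, grille below 0.01 m/s and distance of each of shoe_last, polish_tin, glue_jar, thread_cone, hammer, shoe_brush, rubber_heel from where it was at the start of the episode below 0.03 m); the robot touches nothing.
It fails at once if the paper filter is crushed (over 80 N from the fingers, both added) (contact force between the fingers and fine_filter above 80 N).
It fails at once if a bystander is knocked over or shoved away (distance of any of shoe_last, polish_tin, glue_jar, thread_cone, hammer, shoe_brush, rubber_heel from where it was at the start of the episode above 0.03 m).
It also fails if it takes over 72 s, if anything falls off the work surface, if the arm or the gripper's body presses on something with over 40 N, if the wrist force passes 120 N, or if a joint passes its speed limit or range.

## Working session

There is one attempt and no reset: what is moved stays moved. The work goes in short steps, Python scripts to look and compute and a tool call to move; the robot and the scene stay as the last step left them, time stands still between calls to the robot, and variables do not carry over. Pictures are saved under pics/ and viewed, at most 10 in all, crops included, and the job is handed in when it is done.

Besides the shell and the picture viewer there is one more tool, called after "Request:" as name(argument=value, ...) on one line, values as JSON. servo_tool: Moves the arm, as the interface text tells. Its arguments: {"type":"object","properties":{"series":{"type":"array","items":{"type":"array","items":{"type":"array","items":{"type":"number"}}}},"grip_force":{"type":"number"}},"required":["series"]}

```bash
mkdir -p pics
python3 - <<'E'
from cell import bot,capture,camera_params
import cv2,numpy as np
np.set_printoptions(suppress=True,precision=4)
s=bot.state();print(s['time'],s['eef_pos'],s['eef_rot'],bot.tcp_to_grasp,s['wrist_force'])
for n in("scene","top"):
    im=capture(n);cv2.imwrite(f'pics/{n}0.png',im[:,:,::-1]);p=camera_params(n);print(n,p['camera_matrix'],p['view'])
E
```

```text
0.0 [ 0.2016 -0.5909  0.2044] [-179.8975    0.006    18.8425] 0.0187 [0.4339 0.5662 0.061 ]
scene [[468.7608   0.     279.9926]
 [  0.     468.7608 211.8562]
 [  0.       0.       1.    ]] [[ 0.7458  0.666   0.0146 -0.3698]
 [ 0.5835 -0.6425 -0.4968 -0.2359]
 [-0.3215  0.379  -0.8677  1.5708]
 [ 0.      0.      0.      1.    ]]
top [[429.8996   0.     279.5182]
 [  0.     429.8996 213.7585]
 [  0.       0.       1.    ]] [[ 0.003  -1.     -0.0004 -0.0204]
 [-0.998  -0.003  -0.0625  0.4831]
 [ 0.0625  0.0005 -0.998   1.2409]
 [ 0.      0.      0.      1.    ]]
```

View pics/top0.png

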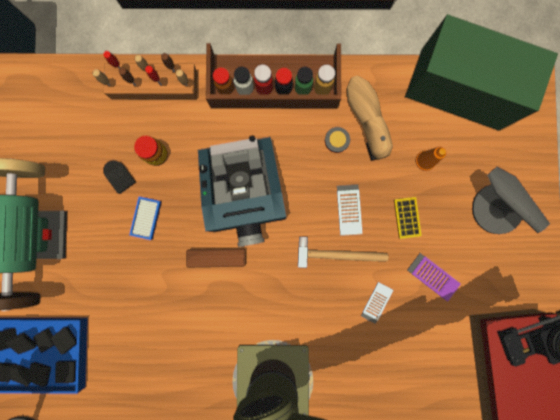

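View pics/scene0.png

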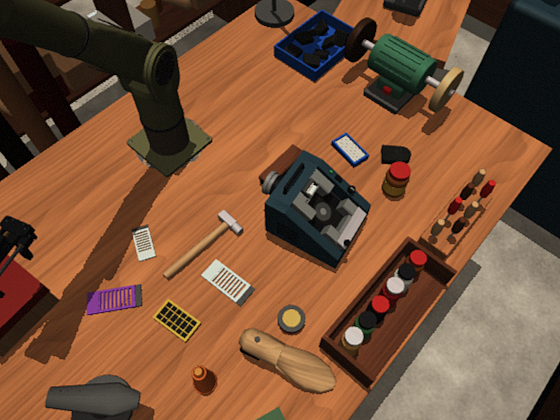

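The top view shows three things like the grille: large silver at (349,210), small silver at (378,302) and purple at (433,278). I choose the large silver one. The fine filter is at (146,218), the coarse one at (408,217), and the extractor at (240,185). Next is a close crop of each.

```bash
cat > h.py <<'E'
import numpy as np,cv2
from cell import bot,capture,camera_params
from scipy.spatial.transform import Rotation as R
np.set_printoptions(suppress=True,precision=4)
def ray(cam,uv,p=None):
    p=p or camera_params(cam);K=p['camera_matrix'];V=np.array(p['view'])
    d=V[:3,:3].T@np.linalg.solve(K,[*uv,1]);return -V[:3,:3].T@V[:3,3],d
def atz(cam,uv,z,p=None):
    o,d=ray(cam,uv,p);return o+d*(z-o[2])/d[2]
def proj(cam,X,p=None):
    p=p or camera_params(cam);V=np.array(p['view']);c=np.atleast_2d(X)@V[:3,:3].T+V[:3,3];q=c@np.array(p['camera_matrix']).T;return q[:,:2]/q[:,2:]
E
python3 - <<'E'
import cv2,numpy as np
im=cv2.imread('pics/top0.png')
def c(x,y,w,h):return cv2.resize(im[y:y+h,x:x+w],(400,300),interpolation=cv2.INTER_CUBIC)
m=np.vstack([np.hstack([c(106,188,80,60),c(368,187,80,60)]),np.hstack([c(309,180,80,60),c(185,130,120,90)])])
cv2.imwrite('pics/m1.png',m)
E
```

```text
(no output)
```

View pics/m1.png

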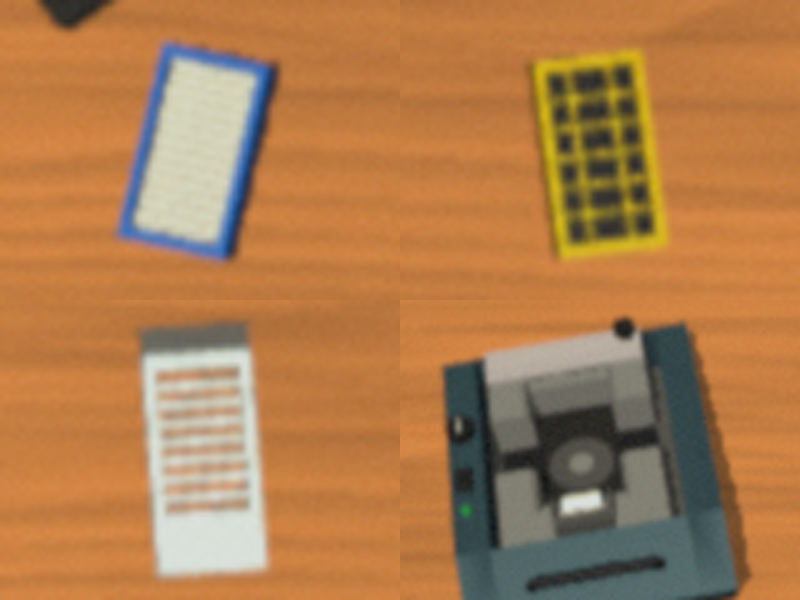

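The crops confirm all three objects. The blue-framed fine filter has corners at about (165,43), (276,64), (232,259) and (120,237). The yellow coarse filter has them at (532,62), (640,51), (667,243) and (558,260). The large silver grille has its dark tongue at the top and corners at (140,330), (247,323), (268,568) and (160,577). The tray's white roller is at (580,502).

Run:
```python
from h import *
def T(pts,tx,ty,ox,oy,s): return [((x-tx+.5)/s-.5+ox,(y-ty+.5)/s-.5+oy) for x,y in pts]
S={'fine':(T([(165,43),(276,64),(232,259),(120,237)],0,0,106,188,5),.02),
'coarse':(T([(532,62),(640,51),(667,243),(558,260)],400,0,368,187,5),.012),
'grille':(T([(140,330),(247,323),(268,568),(160,577)],0,300,309,180,5),.005)}
for n,(p,z) in S.items():
    w=np.array([atz('top',q,z)[:2] for q in p]);l=w[[0,1]].mean(0)-w[[2,3]].mean(0)
    print(n,'ctr',w.mean(0),'len',np.linalg.norm(l),'wid',np.linalg.norm(w[0]+w[3]-w[1]-w[2])/2,'yaw',np.degrees(np.arctan2(l[1],l[0])),'tops',w[[0,1]].mean(0))
u=T([(580,502)],400,300,185,130,10/3)[0];print(u)
o1,d1=ray('top',u);o2,d2=ray('scene',(312,187))
t=np.linalg.lstsq(np.c_[d1,-d2],o2-o1,rcond=None)[0];print(o1+d1*t[0],o2+d2*t[1])
r=bot.state();Rt=R.from_euler('xyz',r['eef_rot'],degrees=True).as_matrix()
p=camera_params('wrist');V=np.array(p['view']);print('wristcam K',p['camera_matrix'],'\ncam pos in tool',Rt.T@(-V[:3,:3].T@V[:3,3]-r['eef_pos']),'\ncam axes in tool(cols)',Rt.T@V[:3,:3].T)
```

```text
fine ctr [0.4702 0.3716] len 0.11576153790523304 wid 0.06631461007225706 yaw -11.628573581046073 tops [0.5269 0.3599]
coarse ctr [ 0.4739 -0.3934] len 0.11510120187447748 wid 0.06418938870915575 yaw 6.853696802078717 tops [ 0.5311 -0.3865]
grille ctr [ 0.4972 -0.2247] len 0.14575164914631086 wid 0.06357862775424569 yaw 4.347575723788938 tops [ 0.5699 -0.2191]
(238.65, 190.25)
[0.5328 0.0855 0.1768] [0.5329 0.0856 0.1768]
wristcam K [[321.6091   0.     281.2996]
 [  0.     321.6091 202.4769]
 [  0.       0.       1.    ]] 
cam pos in tool [ 0.0665  0.0011 -0.1795] 
cam axes in tool(cols) [[ 0.0003 -0.9651 -0.262 ]
 [ 1.      0.0002  0.0006]
 [-0.0005 -0.262   0.9651]]
```

The measured sizes match (116×64, 116×64, 146×64). The roller triangulates to (0.533, 0.0855, 0.177) and the two rays agree. Next I look into the bay from close by, along its normal.

```bash
cat >> h.py <<'E'
import json,os
B=json.load(open('bay.json')) if os.path.exists('bay.json') else dict(o=[.570,.092,.095],yaw=-170.)
c,s=np.cos(np.radians(B['yaw'])),np.sin(np.radians(B['yaw']))
ex=np.array([c,s,0]);ey=np.array([-s,c,0]);ez=np.array([0,0,1.])
bx=.8660254*ex+.5*ez;bz=-.5*ex+.8660254*ez
Rb=np.c_[bx,ey,bz];ob=np.array(B['o'])
def bay(x,y,z): return ob+Rb@np.array([x,y,z])/1000   # mm
def inbay(p): return Rb.T@(np.array(p)-ob)*1000
def Rbay(tilt=0): # tool x=-bx, z=-bz; tilt>0 raises the high end (deg)
    return np.c_[-bx,ey,-bz]@R.from_euler('y',tilt,degrees=True).as_matrix()
def Rdown(yaw): return R.from_euler('xyz',[180,0,yaw],degrees=True).as_matrix()
def pose():
    s=bot.state();return np.array(s['eef_pos']),R.from_euler('xyz',s['eef_rot'],degrees=True).as_matrix(),s
def plan(wps,start=None,vmax=3.9,wmax=.115):
    p,M,_=pose()
    if start: p,M=start
    for q,Q in wps:
        d=M.T@(np.array(q)-p)*100;w=R.from_matrix(M.T@Q).as_rotvec()
        n=max(1,int(np.ceil(max(np.linalg.norm(d)/vmax,np.linalg.norm(w)/wmax))))
        for _ in range(40):
            S=sum(R.from_rotvec(w/n*i).as_matrix() for i in range(n));v=np.linalg.solve(S,d)
            if np.linalg.norm(v)<=vmax+.05:break
            n+=1
        v=np.round(v,2);wr=np.round(w/n,4)
        print(n,'x',json.dumps([*v.tolist(),*wr.tolist()]))
        for _ in range(n): p=p+M@v/100;M=M@R.from_rotvec(wr).as_matrix()
    print('ends',p,'target',np.array(q))
E
python3 - <<'E'
from h import *
p,M,s=pose()
plan([((.40,-.40,.32),Rdown(15)),(bay(0,0,170),Rbay())])
E
```

```text
8 x [3.07, -1.55, -1.44, -0.0002, 0.0, 0.0084]
15 x [2.48, -2.92, -0.07, 0.0015, -0.0349, 0.0057]
ends [0.6541 0.1064 0.2424] target [0.6537 0.1068 0.2422]
```

Request:
servo_tool(series=[[[1,3.07,-1.55,-1.44,0,0,0.0084],[1,3.07,-1.55,-1.44,0,0,0.0084],[1,3.07,-1.55,-1.44,0,0,0.0084],[1,3.07,-1.55,-1.44,0,0,0.0084],[1,3.07,-1.55,-1.44,0,0,0.0084],[1,3.07,-1.55,-1.44,0,0,0.0084],[1,3.07,-1.55,-1.44,0,0,0.0084],[1,3.07,-1.55,-1.44,0,0,0.0084]]])

```text
time: 0.77
eef_pos: [0.4006, -0.399, 0.3209]
eef_rot: [-180.0, 0.0, 15.0]
wrist_force: [0.5, 0.1, -0.2]
grip_width: 0.0887
finger_force: 0.0
```

Request:
servo_tool(series=[[[1,2.48,-2.92,-0.07,0.0015,-0.0349,0.0057],[1,2.48,-2.92,-0.07,0.0015,-0.0349,0.0057],[1,2.48,-2.92,-0.07,0.0015,-0.0349,0.0057],[1,2.48,-2.92,-0.07,0.0015,-0.0349,0.0057],[1,2.48,-2.92,-0.07,0.0015,-0.0349,0.0057],[1,2.48,-2.92,-0.07,0.0015,-0.0349,0.0057],[1,2.48,-2.92,-0.07,0.0015,-0.0349,0.0057],[1,2.48,-2.92,-0.07,0.0015,-0.0349,0.0057],[1,2.48,-2.92,-0.07,0.0015,-0.0349,0.0057],[1,2.48,-2.92,-0.07,0.0015,-0.0349,0.0057],[1,2.48,-2.92,-0.07,0.0015,-0.0349,0.0057],[1,2.48,-2.92,-0.07,0.0015,-0.0349,0.0057]]])

```text
time: 1.77
eef_pos: [0.6044, 0.009, 0.2732]
eef_rot: [-179.8, 24.1, 11.1]
wrist_force: [1.3, 0.5, -0.0]
grip_width: 0.0881
finger_force: 0.0
```

Request:
servo_tool(series=[[[1,2.48,-2.92,-0.07,0.0015,-0.0349,0.0057],[1,2.48,-2.92,-0.07,0.0015,-0.0349,0.0057],[1,2.48,-2.92,-0.07,0.0015,-0.0349,0.0057],[1,0,0,0,0,0,0]]])

```text
time: 2.1
eef_pos: [0.6539, 0.1147, 0.2308]
eef_rot: [-179.6, 30.7, 10.7]
wrist_force: [-0.7, 0.1, -3.6]
grip_width: 0.0881
finger_force: 0.0
```

Run:
```python
from h import *
p,M,s=pose();print(s['time'],p,s['eef_rot'],s['joint_pos'],'bay',inbay(p),np.degrees(R.from_matrix(M.T@Rbay()).as_rotvec()))
P=camera_params('wrist');im=capture('wrist')
json.dump({k:np.array(P[k]).tolist() for k in P if k in('camera_matrix','view')},open('w1.json','w'))
cv2.imwrite('pics/w1.png',im[:,:,::-1])
```

```text
2.1 [0.6539 0.1147 0.2308] [-179.5791   30.7273   10.6787] [-11.2544  63.8863  -7.6064  35.0117   3.7108 111.9346 -95.4805] bay [ -7.0408  -7.7712 160.9007] [-0.0778  0.7295  0.5829]
```

View pics/w1.png

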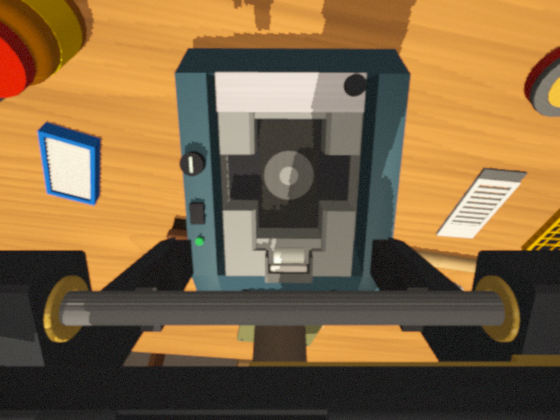

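The wrist view shows the bay: low end at the top with a pale lip band (y 72–112) and a black knob at (355,85). The well is the dark rectangle at x 257–327 and y 118–238, and the finger openings are at y 155–200. The white roller is near (289,256). The light-grey tray spans about x 217–364. I'll take an enlarged crop to measure it.

Run:
```python
import cv2
im=cv2.imread('pics/w1.png')[65:290,185:405]
cv2.imwrite('pics/w1c.png',cv2.resize(im,(550,562),interpolation=cv2.INTER_CUBIC))
```

```text
(no output)
```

View pics/w1c.png

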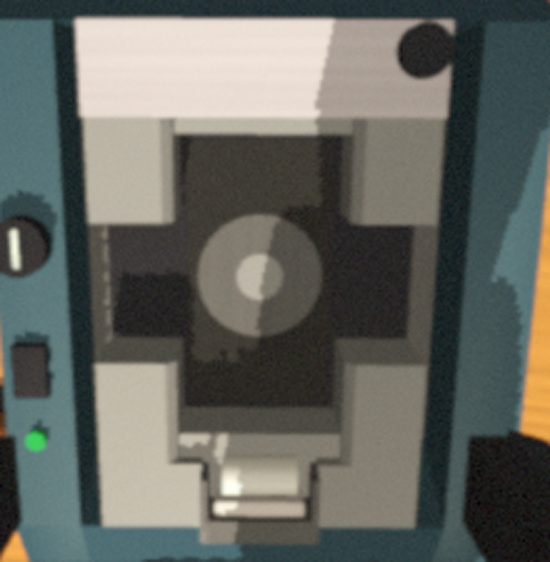

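The enlarged crop gives clear tray features. The lip edge is at y 118 (x 80–449), the block corners are at y 224 and y 363, and the bevel edges are at x 163/357 and 170/345. I fit the tray frame, which also gives the lateral offset.

```bash
cat > fit.py <<'E'
from h import *
from scipy.optimize import least_squares
P=json.load(open('w1.json'));P={k:np.array(v) for k,v in P.items()}
F=[(80,118,-67,-66,45),(449,118,-67,66,45),(88,224,-28,-66,40),(163,224,-28,-38,40),(357,224,-28,38,40),(438,224,-28,66,40),
(95,363,28,-66,40),(170,363,28,-38,40),(345,363,28,38,40),(428,363,28,66,40)]
F=np.array(F,float);uv=(F[:,:2]+.5)/2.5-.5+[185,65];X=F[:,2:]/1000
def fr(q):
    return R.from_euler('ZY',[q[3],-30],degrees=True).as_matrix()
f=lambda q:(proj('wrist',X@fr(q).T+q[:3],P)-uv).ravel()
r=least_squares(f,[.57,.092,.095,-170])
print(r.x,'\n',r.fun.reshape(-1,2))
g=lambda q:proj('wrist',np.array([[.074,0,.052],[.066,0,.044],[.074,-.015,.044],[.074,.015,.044]])@fr(q).T+q[:3],P)
print('roller px crop',((g(r.x)-[185,65]+.5)*2.5-.5))
tp=lambda q:np.array([.073,0,.052])/1@fr(q).T+q[:3]
print('roller world',tp(r.x), 'top px',proj('top',tp(r.x)),'scene px',proj('scene',tp(r.x)))
json.dump(dict(o=r.x[:3].tolist(),yaw=r.x[3]),open('bay.json','w'))
E
python3 fit.py
```

```text
[   0.5731    0.0914    0.0832 -169.4749] 
 [[ 0.3459 -0.3731]
 [-1.6194 -0.0072]
 [ 0.3176 -0.3738]
 [-0.3969 -0.282 ]
 [ 1.6196 -0.0324]
 [-1.401   0.0598]
 [ 0.2894  0.0091]
 [-1.8177  0.1195]
 [ 4.0068  0.4196]
 [-1.2153  0.5304]]
roller px crop [[259.6799 481.7501]
 [259.5323 455.2898]
 [222.951  473.0677]
 [295.797  473.4029]]
roller world [0.5365 0.0846 0.1647] top px [[239.4691 189.3959]] scene px [[312.4266 190.3585]]
```

```bash
sed -i 's/^F=np.array(F,float);/F=np.array(F,float)[[0,1,2,5,6,9]];/' fit.py; python3 fit.py
python3 - <<'E'
import cv2,numpy as np
a=cv2.imread('pics/scene0.png')[140:240,260:380]; b=cv2.imread('pics/top0.png')[130:220,195:290]
cv2.imwrite('pics/m2.png',np.hstack([cv2.resize(a,(480,400),interpolation=2),cv2.resize(b,(316,300),interpolation=2)[:400] if 0 else cv2.copyMakeBorder(cv2.resize(b,(317,300),interpolation=2),0,100,0,0,0)]))
E
```

```text
[   0.5746    0.0911    0.0852 -169.3371] 
 [[ 0.2003 -0.5554]
 [-0.5078 -0.5047]
 [ 0.296  -0.2177]
 [-0.2893 -0.0499]
 [ 0.4063  0.5718]
 [-0.0705  0.8817]]
roller px crop [[261.3904 483.8025]
 [261.1956 457.1064]
 [224.3688 475.0573]
 [297.7684 475.2937]]
roller world [0.5381 0.0843 0.1667] top px [[239.5385 188.6871]] scene px [[312.8469 190.3774]]
```

View pics/m2.png

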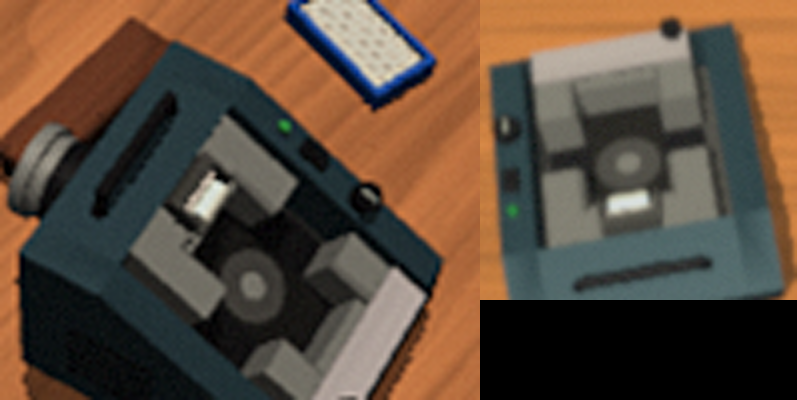

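The scene crop shows block corners at about (300,178), (225,288) and (207,320), the lip corner at (393,265) and the roller at (207,197). The top crop shows block corners at (543,172), (588,167), (672,160) and (712,155), and lip ends at (534,82) and (690,62). I fit all three cameras jointly.

```bash
cat >> fit.py <<'E'
S=np.array([(300,178,28,-66,40),(225,288,28,38,40),(207,320,28,66,40),(393,265,-67,-66,45)],float)
T=np.array([(543,172,28,-66,40),(588,167,28,-38,40),(672,160,28,38,40),(712,155,28,66,40),(534,82,-67,-66,45),(690,62,-67,66,45)],float)
su=(S[:,:2]+.5)/4-.5+[260,140];tu=(T[:,:2]-[480,0]+.5)/3.333-.5+[195,130]
ps,pt=camera_params('scene'),camera_params('top')
W=lambda q,A:A[:,2:]/1000@fr(q).T+q[:3]
h=lambda q:np.r_[f(q)/1.0,((proj('scene',W(q,S),ps)-su)*2).ravel(),((proj('top',W(q,T),pt)-tu)*2).ravel()]
r=least_squares(h,r.x,loss='soft_l1');print(r.x);print(h(r.x).reshape(-1,2)/np.r_[np.ones(6),np.ones(10)*2][:,None])
print('roller crop',((g(r.x)-[185,65]+.5)*2.5-.5))
r2=least_squares(lambda q:h(q)[12:],r.x,loss='soft_l1');print('scene+top only',r2.x)
json.dump(dict(o=r.x[:3].tolist(),yaw=r.x[3]),open('bay.json','w'))
E
python3 fit.py|tail -26
```

```text
[261.1956 457.1064]
 [224.3688 475.0573]
 [297.7684 475.2937]]
roller world [0.5381 0.0843 0.1667] top px [[239.5385 188.6871]] scene px [[312.8469 190.3774]]
[   0.575     0.0916    0.086  -169.688 ]
[[ 0.0474 -0.9432]
 [-0.2341 -0.0811]
 [-0.0715 -0.423 ]
 [-0.2733  0.4333]
 [-0.2319  0.5802]
 [-0.3619  1.4434]
 [-0.8906  0.7761]
 [-0.0132  0.206 ]
 [-0.5392 -0.2209]
 [ 0.1009  0.3166]
 [ 0.2491  0.967 ]
 [-2.8584  0.6235]
 [ 0.1237 -2.2758]
 [-1.5038 -2.6158]
 [ 0.2324  0.136 ]
 [ 0.398  -2.1616]]
roller crop [[259.8604 484.8337]
 [259.7352 458.0491]
 [222.7132 475.9103]
 [296.2993 476.4084]]
scene+top only [   0.5743    0.0924    0.0855 -170.4884]
```

Run:
```python
import json;json.dump(dict(o=[.5748,.0917,.086],yaw=-169.8),open('bay.json','w'))
from h import *
p,M,s=pose();print(p,s['eef_rot'],s['joint_vel'])
plan([((.59,.20,.25),R.from_euler('xyz',[180,12,0],degrees=True).as_matrix()),((.470,.3723,.06),Rdown(-11.6)),((.470,.3723,.004),Rdown(-11.6))])
```

```text
[0.6533 0.1108 0.234 ] [-179.8134   30.6279   10.4333] [ 3.8356 -8.3956  2.3571  5.1454  1.9121 -0.5227  0.6295]
4 x [-1.38, -2.39, 0.16, 0.0158, 0.0811, 0.0425]
8 x [-1.4, -2.03, 2.55, 0.0027, 0.0261, 0.0252]
2 x [-0.0, -0.02, 2.82, -0.0001, 0.0, -0.0]
ends [0.4701 0.3723 0.0039] target [0.47   0.3723 0.004 ]
```

Request:
servo_tool(series=[[[1,-1.38,-2.39,0.16,0.0158,0.0811,0.0425],[1,-1.38,-2.39,0.16,0.0158,0.0811,0.0425],[1,-1.38,-2.39,0.16,0.0158,0.0811,0.0425],[1,-1.38,-2.39,0.16,0.0158,0.0811,0.0425],[1,-1.4,-2.03,2.55,0.0027,0.0261,0.0252],[1,-1.4,-2.03,2.55,0.0027,0.0261,0.0252],[1,-1.4,-2.03,2.55,0.0027,0.0261,0.0252],[1,-1.4,-2.03,2.55,0.0027,0.0261,0.0252],[1,-1.4,-2.03,2.55,0.0027,0.0261,0.0252],[1,-1.4,-2.03,2.55,0.0027,0.0261,0.0252],[1,-1.4,-2.03,2.55,0.0027,0.0261,0.0252],[1,-1.4,-2.03,2.55,0.0027,0.0261,0.0252]]])

```text
time: 3.15
eef_pos: [0.4739, 0.3629, 0.0688]
eef_rot: [180.0, -0.2, -11.7]
wrist_force: [0.7, 0.4, 0.5]
grip_width: 0.0879
finger_force: 0.0
```

Request:
servo_tool(series=[[[1,0,0,0,0,0,0],[1,0,0,0,0,0,0],[1,0,0,0,0,0,0]]])

```text
time: 3.4
eef_pos: [0.4752, 0.3621, 0.0692]
eef_rot: [179.9, -0.1, -11.6]
wrist_force: [0.9, 0.3, 0.1]
grip_width: 0.0879
finger_force: 0.0
```

Run:
```python
from h import *
p,M,s=pose();print(p,s['eef_rot'],s['joint_pos'])
P=camera_params('wrist');im=capture('wrist');cv2.imwrite('pics/w2.png',im[:,:,::-1])
hs=cv2.cvtColor(im,cv2.COLOR_RGB2HSV);m=cv2.inRange(hs,(100,120,60),(125,255,255))
c=max(cv2.findContours(m,0,1)[0],key=cv2.contourArea);b=cv2.boxPoints(cv2.minAreaRect(c));print(cv2.contourArea(c),b)
w=np.array([atz('wrist',q,.02,P)[:2] for q in b]);print(w,w.mean(0))
plan([((.470,.3723,.004),Rdown(-11.6))])
```

```text
[0.4752 0.3621 0.0692] [179.8769  -0.132  -11.6354] [ -41.6879   47.9264   -0.2648  101.0868    0.7296   31.0097 -144.1263]
12253.5 [[222. 141.]
 [310. 141.]
 [310. 290.]
 [222. 290.]]
[[0.5321 0.3913]
 [0.5197 0.3309]
 [0.4049 0.3517]
 [0.419  0.4202]] [0.4689 0.3735]
2 x [-0.41, -0.46, 3.27, 0.0008, -0.0015, -0.0011]
ends [0.47   0.3723 0.004 ] target [0.47   0.3723 0.004 ]
```

Request:
servo_tool(series=[[[1,-0.47,-0.51,0.5,0.001,-0.001,-0.001],[1,-0.25,-0.2,1.5,0.001,-0.001,-0.001],[1,-0.15,-0.3,2.5,0,0,0],[1,0,0,2.0,0,0,0],[1,0,0,0,0,0,0],[1,0,0,0,0,0,0]]])

```text
time: 3.95
eef_pos: [0.4678, 0.3742, 0.0027]
eef_rot: [179.9, 0.1, -11.5]
wrist_force: [0.9, -0.1, 0.6]
grip_width: 0.088
finger_force: 0.0
```

Run:
```python
from h import *
plan([((.4695,.373,.004),Rdown(-11.6))])
```

```text
1 x [0.19, 0.08, -0.13, 0.0013, 0.002, 0.0009]
ends [0.4695 0.373  0.004 ] target [0.4695 0.373  0.004 ]
```

Request:
servo_tool(series=[[[1,0.19,0.08,-0.13,0,0,0],[0.6,0,0,0,0,0,0],[0.6,0,0,0,0,0,0],[0.6,0,0,0,0,0,0],[0.6,0,0,0,0,0,0],[0.6,0,0,0,0,0,0],[0.6,0,0,0,0,0,0],[0.6,0,0,-1,0,0,0],[0.6,0,0,-1,0,0,0]]], grip_force=14)

```text
time: 4.7
eef_pos: [0.4687, 0.3738, 0.0243]
eef_rot: [179.9, 0.1, -11.5]
wrist_force: [0.7, 0.7, -0.1]
grip_width: 0.0532
finger_force: 0.0
```

Run:
```python
from h import *
p,M,s=pose();print(s['grip_width'],s['finger_force'],p)
plan([((.50,.33,.25),Rdown(-6)),((.63,.20,.26),R.from_euler('xyz',[180,20,5],degrees=True).as_matrix()),(bay(0,0,120),Rbay())])
```

```text
0.05320120165509423 0.0 [0.4687 0.3738 0.0243]
6 x [0.63, 0.64, -3.76, 0.0002, 0.0004, -0.0159]
5 x [2.63, 2.53, -0.56, -0.0067, -0.0696, -0.038]
4 x [0.52, 2.44, 1.69, -0.0096, -0.0436, -0.0205]
ends [0.6337 0.1021 0.1899] target [0.6339 0.1023 0.1899]
```

Run:
```python
from h import *
im=capture('wrist');cv2.imwrite('pics/w3.png',im[:,:,::-1])
```

```text
(no output)
```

View pics/w3.png

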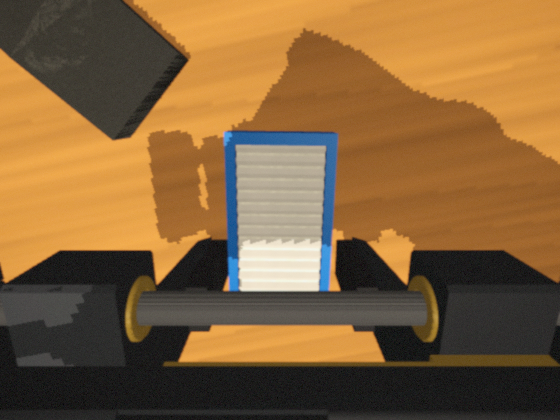

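The filter still lies on the bench: it is 112 px wide, which fits its top at z 20 mm. The fingers closed too late, above it. I open, go down again, and close for longer.

Request:
servo_tool(series=[[[1,0,0,0,0,0,0],[1,0,0,0,0,0,0],[1,0,0,0,0,0,0],[1,0,0,0,0,0,0],[1,0,0,0,0,0,0],[1,0,0,0,0,0,0],[1,0,0,1,0,0,0],[1,0,0,1,0,0,0],[1,0,0,0,0,0,0]]])

```text
time: 5.5
eef_pos: [0.4677, 0.373, 0.0016]
eef_rot: [179.8, 0.2, -11.4]
wrist_force: [0.3, 0.3, 0.2]
grip_width: 0.0879
finger_force: 0.0
```

Request:
servo_tool(series=[[[0,0,0,0,0,0,0],[0,0,0,0,0,0,0],[0,0,0,0,0,0,0],[0,0,0,0,0,0,0]]], grip_force=14)

```text
time: 5.83
eef_pos: [0.4693, 0.3743, 0.0043]
eef_rot: [-180.0, 0.1, -11.5]
wrist_force: [0.2, -1.0, -0.3]
grip_width: 0.0635
finger_force: 0.0
```

Request:
servo_tool(series=[[[0,0,0,0,0,0,0],[0,0,0,0,0,0,0],[0,0,0,0,0,0,0],[0,0,0,0,0,0,0]]])

```text
time: 6.17
eef_pos: [0.4692, 0.3741, 0.0042]
eef_rot: [180.0, 0.1, -11.5]
wrist_force: [-0.5, 0.4, -0.1]
grip_width: 0.0369
finger_force: 0.0
```

Run:
```python
from h import *
p,M,s=pose();print(p,s['grip_width'],s['finger_force'])
P=camera_params('wrist');im=capture('wrist');cv2.imwrite('pics/w4.png',im[:,:,::-1])
old=cv2.imread('pics/w3.png')[:,:,::-1];o2=cv2.imread('pics/w2.png')[:,:,::-1]
for a in(o2,old,im):
    hs=cv2.cvtColor(np.ascontiguousarray(a),cv2.COLOR_RGB2HSV);m=cv2.inRange(hs,(100,120,60),(125,255,255))
    c=max(cv2.findContours(m,0,1)[0],key=cv2.contourArea);print(cv2.minAreaRect(c),cv2.boundingRect(c))
print('tcp px',proj('wrist',p,P))
t=capture('top');cv2.imwrite('pics/t2.png',t[:,:,::-1])
b=cv2.resize(t[170:260,90:210],(400,300),interpolation=2);w=cv2.resize(im[100:400,80:480],(400,300))
cv2.imwrite('pics/m3.png',np.hstack([b,w])[:,:,::-1])
```

```text
[0.4692 0.3741 0.0042] 0.03690725828959989 0.0
((266.0, 215.5), (149.0, 88.0), 90.0) (222, 141, 89, 150)
((280.5, 211.0), (160.0, 111.0), 90.0) (225, 131, 112, 161)
((281.0531005859375, 186.8182373046875), (125.06929779052734, 105.36923217773438), 0.5354589819908142) (219, 134, 126, 107)
tcp px [[278.9803 232.5333]]
```

View pics/m3.png

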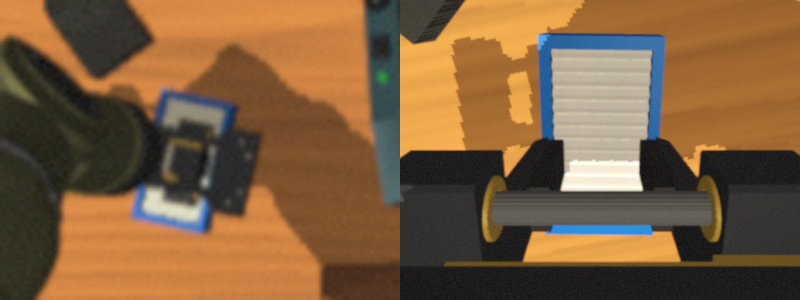

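Run:
```python
import cv2,numpy as np
K=np.array([[321.6,0,281.3],[0,321.6,202.5],[0,0,1]]);C=np.array([.0665,.0011,-.1795]);A=np.array([[.0003,-.9651,-.262],[1,.0002,.0006],[-.0005,-.262,.9651]])
def pr(X): c=A.T@(np.array(X)-C);q=K@c;return q[:2]/q[2]
out=[]
for f,w in(('w3',.0532),('w4',.0369)):
    im=cv2.resize(cv2.imread(f'pics/{f}.png')[190:340,160:400],(800,500),interpolation=2)[:, :400*2]
    s=800/240
    for sg in(-1,1):
        for z,col in((0,(0,255,0)),(-.019,(0,255,255)),(-.038,(0,0,255))):
            y0=sg*w/2;y1=sg*(w/2+.0175)
            P=[(pr((x,y,z))-[160,190])*s for x,y in((.009,y0),(.009,y1),(-.009,y1),(-.009,y0))]
            cv2.polylines(im,[np.int32(P)],True,col,1)
    out.append(cv2.resize(im,(480,300)))
cv2.imwrite('pics/m4.png',np.vstack(out))
```

```text
(no output)
```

View pics/m4.png

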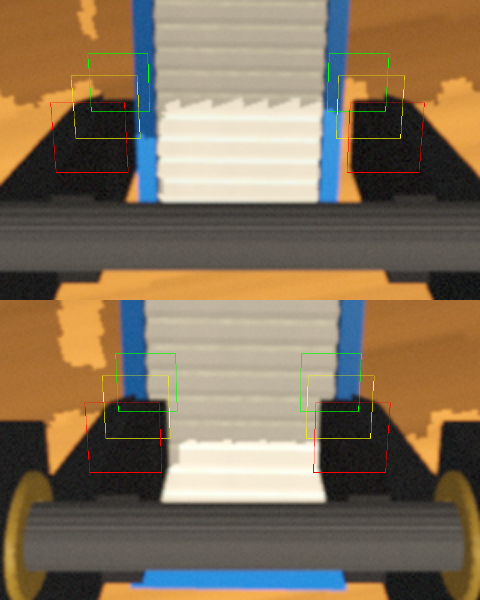

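The overlay shows the visible fingers ending about 30 mm short of the reported TCP (green box), so they passed above the filter. I open and feel for the bench beside it.

Request:
servo_tool(series=[[[1,0,0,0,0,0,0],[1,0,0,0,0,0,0],[1,0,0,0,0,0,0],[1,0,0,0,0,0,0],[1,0,0,0,0,0,0],[1,0,0,0,0,0,0],[1,0,0,0,0,0,0],[1,0,0,0,0,0,0],[1,0,0,0.3,0,0,0],[1,0,0,0.3,0,0,0],[1,0,0,0.3,0,0,0]]])

```text
time: 7.18
eef_pos: [0.469, 0.3741, -0.0053]
eef_rot: [180.0, 0.1, -11.5]
wrist_force: [-0.5, 0.4, -0.8]
grip_width: 0.0883
finger_force: 0.0
```

Request:
servo_tool(series=[[[1,0,0,0.3,0,0,0],[1,0,0,0,0,0,0]]])

```text
time: 7.35
eef_pos: [0.4686, 0.3737, -0.0088]
eef_rot: [179.9, 0.1, -11.5]
wrist_force: [0.2, -0.0, 0.6]
grip_width: 0.0884
finger_force: 0.0
```

Request:
servo_tool(series=[[[1,0,0,0.3,0,0,0],[1,0,0,0,0,0,0]]])

```text
time: 7.52
eef_pos: [0.4688, 0.3739, -0.0114]
eef_rot: [180.0, 0.1, -11.5]
wrist_force: [-0.1, 0.3, -0.0]
grip_width: 0.0884
finger_force: 0.0
```

The TCP now reads 11 mm below the bench without contact, so the real fingertips are shorter than the stated frame. I continue feeling.

Request:
servo_tool(series=[[[1,0,0,0.3,0,0,0],[1,0,0,0.3,0,0,0],[1,0,0,0,0,0,0]]])

```text
time: 7.77
eef_pos: [0.4687, 0.3739, -0.0175]
eef_rot: [179.9, 0.1, -11.5]
wrist_force: [0.0, -1.1, -0.4]
grip_width: 0.0886
finger_force: 0.0
```

Request:
servo_tool(series=[[[1,0,0,0.3,0,0,0],[1,0,0,0,0,0,0]]])

```text
time: 7.93
eef_pos: [0.4688, 0.3739, -0.0204]
eef_rot: [180.0, 0.1, -11.5]
wrist_force: [-1.1, 0.5, -0.1]
grip_width: 0.0881
finger_force: 0.0
```

Request:
servo_tool(series=[[[1,0,0,0.3,0,0,0],[1,0,0,0,0,0,0]]])

```text
time: 8.1
eef_pos: [0.4689, 0.374, -0.0233]
eef_rot: [180.0, 0.1, -11.5]
wrist_force: [0.5, 0.7, 0.3]
grip_width: 0.0882
finger_force: 0.0
```

Request:
servo_tool(series=[[[1,0,0,0.3,0,0,0],[1,0,0,0,0,0,0]]])

```text
time: 8.27
eef_pos: [0.4688, 0.3739, -0.0264]
eef_rot: [180.0, 0.1, -11.5]
wrist_force: [-0.5, 0.6, 0.1]
grip_width: 0.0881
finger_force: 0.0
```

Request:
servo_tool(series=[[[1,0,0,0.2,0,0,0],[1,0,0,0,0,0,0]]])

```text
time: 8.43
eef_pos: [0.4689, 0.374, -0.0282]
eef_rot: [180.0, 0.1, -11.5]
wrist_force: [-0.0, -0.3, 0.3]
grip_width: 0.0881
finger_force: 0.0
```

Request:
servo_tool(series=[[[1,0,0,0.2,0,0,0],[1,0,0,0,0,0,0]]])

```text
time: 8.6
eef_pos: [0.4689, 0.374, -0.0302]
eef_rot: [180.0, 0.1, -11.5]
wrist_force: [0.5, 0.0, 0.4]
grip_width: 0.0878
finger_force: 0.0
```

Request:
servo_tool(series=[[[1,0,0,0.2,0,0,0],[1,0,0,0,0,0,0]]])

```text
time: 8.77
eef_pos: [0.4689, 0.374, -0.0322]
eef_rot: [180.0, 0.1, -11.5]
wrist_force: [-0.4, -0.7, -0.4]
grip_width: 0.0884
finger_force: 0.0
```

Request:
servo_tool(series=[[[1,0,0,0.2,0,0,0],[1,0,0,0,0,0,0]]])

```text
time: 8.93
eef_pos: [0.4692, 0.3742, -0.033]
eef_rot: [-180.0, 0.1, -11.5]
wrist_force: [-2.4, -0.4, 8.2]
grip_width: 0.0884
finger_force: 4.0
```

Contact comes at reported z −33 mm, so the true fingertips are 33 mm behind the reported TCP; I use that offset from here on. I raise 3 mm and grip.

Request:
servo_tool(series=[[[1,0.07,0.03,-0.4,0,0,0],[0,0,0,0,0,0,0],[0,0,0,0,0,0,0],[0,0,0,0,0,0,0],[0,0,0,0,0,0,0],[0,0,0,0,0,0,0],[0,0,0,0,0,0,0],[0,0,0,0,0,0,0],[0,0,0,-1,0,0,0],[0,0,0,-1,0,0,0],[0,0,0,0,0,0,0]]], grip_force=14)

```text
time: 9.85
eef_pos: [0.4711, 0.3746, -0.0076]
eef_rot: [-179.9, -0.0, -11.5]
wrist_force: [-0.2, 0.2, -0.8]
grip_width: 0.0638
finger_force: 14.0
```

```bash
cat >> h.py <<'E'
OFF=np.array([0,0,.033])   # reported TCP lies 33 mm beyond the true finger ends
_plan=plan
def plan(wps,**k): _plan([(np.array(q)+Q@OFF,Q) for q,Q in wps],**k)
def tip(): p,M,s=pose();return p-M@OFF,M,s
E
python3 - <<'E'
from h import *
p,M,s=tip();print(s['grip_width'],s['finger_force'],p)
plan([((.50,.34,.22),Rdown(-6)),((.63,.20,.24),R.from_euler('xyz',[180,20,5],degrees=True).as_matrix()),(bay(0,0,90),Rbay())])
E
```

```text
0.0638410611784441 13.980101644992828 [0.471  0.3745 0.0254]
6 x [0.57, 0.49, -3.24, -0.0004, -0.0001, -0.0159]
5 x [2.39, 2.76, -0.77, -0.0067, -0.0697, -0.038]
4 x [0.09, 2.48, 1.97, -0.0096, -0.0435, -0.0206]
ends [0.6028 0.0968 0.1355] target [0.6028 0.0967 0.1354]
```

Request:
servo_tool(series=[[[0,0.57,0.49,-3.24,0,0,-0.0159],[0,0.57,0.49,-3.24,0,0,-0.0159],[0,0.57,0.49,-3.24,0,0,-0.0159],[0,0.57,0.49,-3.24,0,0,-0.0159],[0,0.57,0.49,-3.24,0,0,-0.0159],[0,0.57,0.49,-3.24,0,0,-0.0159],[0,2.39,2.76,-0.77,-0.0067,-0.0697,-0.038],[0,2.39,2.76,-0.77,-0.0067,-0.0697,-0.038],[0,2.39,2.76,-0.77,-0.0067,-0.0697,-0.038],[0,2.39,2.76,-0.77,-0.0067,-0.0697,-0.038],[0,2.39,2.76,-0.77,-0.0067,-0.0697,-0.038]]])

```text
time: 10.77
eef_pos: [0.6197, 0.1957, 0.2087]
eef_rot: [-179.9, 20.1, 5.1]
wrist_force: [1.8, 1.7, -1.1]
grip_width: 0.0637
finger_force: 14.0
```

Request:
servo_tool(series=[[[0,0.09,2.48,1.97,-0.0096,-0.0435,-0.0206],[0,0.09,2.48,1.97,-0.0096,-0.0435,-0.0206],[0,0.09,2.48,1.97,-0.0096,-0.0435,-0.0206],[0,0.09,2.48,1.97,-0.0096,-0.0435,-0.0206],[0,0,0,0,0,0,0],[0,0,0,0,0,0,0],[0,0,0,0,0,0,0]]])

```text
time: 11.35
eef_pos: [0.6021, 0.0973, 0.1336]
eef_rot: [-179.9, 30.0, 10.3]
wrist_force: [0.3, 0.3, 0.5]
grip_width: 0.0638
finger_force: 14.0
```

Run:
```python
from h import *
p,M,s=tip();print(s['grip_width'],s['finger_force'],inbay(p),np.degrees(R.from_matrix(M.T@Rbay()).as_rotvec()),s['joint_pos'],s['wrist_force'])
plan([(bay(-1,0,60),Rbay())])
P=camera_params('wrist');im=capture('wrist');cv2.imwrite('pics/w5.png',im[:,:,::-1])
```

```text
0.06380980094387853 13.980295658111572 [-0.3651 -0.6423 88.1246] [-0.0888  0.0053  0.0564] [ -9.3616  60.9278  -8.8736  59.6104   4.8743  89.8136 -96.8653] [0.3278 0.3452 0.5367]
1 x [0.06, 0.07, 2.81, -0.0016, 0.0001, 0.001]
ends [0.5889 0.0943 0.1089] target [0.5889 0.0942 0.1089]
```

Request:
servo_tool(series=[[[0,0.06,0.06,2,0,0,0],[0,0,0,1.8,0,0,0],[0,0,0,0,0,0,0]]])

```text
time: 11.65
eef_pos: [0.5812, 0.0934, 0.0992]
eef_rot: [-179.9, 30.3, 10.4]
wrist_force: [-0.4, 0.6, -1.0]
grip_width: 0.0639
finger_force: 14.0
```

Request:
servo_tool(series=[[[0,0,0,0.5,0,0,0],[0,0,0,0.5,0,0,0],[0,0,0,0,0,0,0]]])

```text
time: 11.9
eef_pos: [0.5789, 0.092, 0.0915]
eef_rot: [-180.0, 30.0, 10.3]
wrist_force: [0.3, -0.1, -1.6]
grip_width: 0.0644
finger_force: 14.0
```

Request:
servo_tool(series=[[[0,0,0,0.4,0,0,0],[0,0,0,0.4,0,0,0],[0,0,0,0,0,0,0]]])

```text
time: 12.15
eef_pos: [0.5746, 0.0916, 0.0839]
eef_rot: [-179.9, 30.1, 10.3]
wrist_force: [-0.0, 0.9, -1.3]
grip_width: 0.0637
finger_force: 14.0
```

Run:
```python
from h import *
p,M,s=tip();print(inbay(p),Rb.T@s['wrist_force'],s['moment'],s['finger_force'])
```

```text
[-0.888   0.1488 31.0673] [-0.7708 -0.861  -1.0821] [ 0.4678 -0.6406 -0.1055] 13.981110155582428
```

The filter is in the well with no contact force. Continuing down.

Request:
servo_tool(series=[[[0,0,0,0.6,0,0,0],[0,0,0,0.6,0,0,0],[0,0,0,0.6,0,0,0],[0,0,0,0,0,0,0]]])

```text
time: 12.48
eef_pos: [0.5647, 0.0897, 0.0675]
eef_rot: [-179.9, 30.2, 10.3]
wrist_force: [0.1, 3.4, -2.7]
grip_width: 0.064
finger_force: 14.0
```

Request:
servo_tool(series=[[[0,0,0,0.4,0,0,0],[0,0,0,0.2,0,0,0],[0,0,0,0,0,0,0]]])

```text
time: 12.73
eef_pos: [0.5627, 0.0893, 0.0632]
eef_rot: [-179.9, 30.1, 10.3]
wrist_force: [1.1, 5.0, -1.2]
grip_width: 0.064
finger_force: 14.0
```

Request:
servo_tool(series=[[[0,0,0,0.2,0,0,0],[0,0,0,0,0,0,0]]])

```text
time: 12.9
eef_pos: [0.562, 0.0892, 0.0617]
eef_rot: [-179.9, 30.1, 10.3]
wrist_force: [0.2, 5.4, 1.2]
grip_width: 0.0637
finger_force: 14.0
```

Run:
```python
from h import *
p,M,s=tip();print(inbay(p),Rb.T@s['wrist_force'],s['moment'],s['finger_force'])
```

```text
[-0.8711  0.2693  5.4344] [-0.3559 -5.2446  1.6129] [ 1.105  -0.5233 -0.2402] 13.98009181022644
```

The tray pushes the filter towards −y with 5 N, so I shift 1.5 mm that way and settle it down.

Request:
servo_tool(series=[[[0,0,-0.15,0,0,0,0],[0,0,0,0.15,0,0,0],[0,0,0,0,0,0,0]]])

```text
time: 13.15
eef_pos: [0.561, 0.0891, 0.0602]
eef_rot: [180.0, 30.1, 10.2]
wrist_force: [-0.3, 2.7, 0.7]
grip_width: 0.064
finger_force: 14.0
```

Request:
servo_tool(series=[[[0,0,0,0.15,0,0,0],[0,0,0,0,0,0,0]]])

```text
time: 13.32
eef_pos: [0.5605, 0.089, 0.0591]
eef_rot: [180.0, 30.1, 10.2]
wrist_force: [2.3, 1.4, -0.0]
grip_width: 0.0635
finger_force: 14.0
```

Run:
```python
from h import *
p,M,s=tip();print(inbay(p),Rb.T@s['wrist_force'],s['moment'],s['finger_force'])
```

```text
[-0.9443  0.1338  2.4193] [-2.1424 -0.9683  1.2317] [ 0.4559 -0.6393 -0.0721] 13.994015604257584
```

Request:
servo_tool(series=[[[0,0,0,0.15,0,0,0],[0,0,0,0,0,0,0]]])

```text
time: 13.48
eef_pos: [0.5604, 0.089, 0.0584]
eef_rot: [180.0, 30.0, 10.1]
wrist_force: [1.9, 1.4, 2.5]
grip_width: 0.064
finger_force: 14.0
```

Request:
servo_tool(series=[[[0,0,0,0.1,0,0,0],[0,0,0,0,0,0,0]]])

```text
time: 13.65
eef_pos: [0.5604, 0.089, 0.0584]
eef_rot: [180.0, 29.9, 10.1]
wrist_force: [4.6, 1.7, 9.3]
grip_width: 0.0638
finger_force: 14.0
```

Run:
```python
from h import *
p,M,s=tip();print(inbay(p),Rb.T@s['wrist_force'],s['moment'],s['finger_force'])
```

```text
[-1.0818  0.1366  1.7745] [ 0.49   -0.847  10.4183] [ 0.1867 -0.1847 -0.1618] 14.001972824335098
```

The filter is seated on the floor with 10 N of contact. I release and withdraw.

Request:
servo_tool(series=[[[0.85,0,0,-0.1,0,0,0],[0.85,0,0,0,0,0,0],[0.85,0,-0.15,0,0,0,0],[0.85,0,0,0,0,0,0],[0.85,0,0,-1.0,0,0,0],[0.85,0,0,-2.5,0,0,0],[0.85,0,0,-3.5,0,0,0],[0.85,0,0,-3.5,0,0,0],[0.85,0,0,-1,0,0,0]]])

```text
time: 14.4
eef_pos: [0.6196, 0.1018, 0.1611]
eef_rot: [-180.0, 29.6, 10.2]
wrist_force: [0.6, 0.7, 0.5]
grip_width: 0.0749
finger_force: 0.0
```

```bash
python3 - <<'E'
import json
from h import *
n=bay(0,-1.9,-1.2);json.dump(dict(o=n.tolist(),yaw=-169.8),open('bay.json','w'))
E
cat > chk.py <<'E'
from h import *
import sys
# check where a frame-coloured rectangle lies: project expected corners, compare to colour mask
def box(img,lo,hi,P,z):
    m=cv2.inRange(cv2.cvtColor(img,cv2.COLOR_RGB2HSV),lo,hi);m=cv2.morphologyEx(m,cv2.MORPH_CLOSE,np.ones((9,9)))
    c=max(cv2.findContours(m,0,1)[0],key=cv2.contourArea);b=cv2.boxPoints(cv2.minAreaRect(c));out=[]
    for q in b:
        o,d=ray('',q,P);n=bz;t=(bay(0,0,z)-o)@n/(d@n);out.append(inbay(o+d*t)[:2])
    return cv2.contourArea(c),np.array(out)
E
python3 - <<'E'
from chk import *
p,M,s=tip();print(s['time'],inbay(p),s['grip_width'])
P=camera_params('wrist');im=capture('wrist');cv2.imwrite('pics/w6.png',im[:,:,::-1])
a,b=box(im[:285],(105,140,70),(125,255,255),P,20);print('fine',a,b,b.mean(0))
g=Rdown(6.85);plan([((.60,-.02,.27),R.from_euler('xyz',[180,15,8],degrees=True).as_matrix()),((.474,-.3934,.10),g)])
E
```

```text
14.4 [ -1.926   -0.1141 122.1814] 0.0749373113651993
fine 11201.5 [[-58.6014 -28.5024]
 [-58.6053  34.9125]
 [ 57.1582  39.0362]
 [ 57.1696 -32.1169]] [-0.7197  3.3324]
4 x [-1.88, 2.92, -1.28, 0.0035, 0.0637, 0.0089]
11 x [-1.27, 3.22, 1.76, 0.0002, 0.0238, 0.0018]
ends [ 0.4738 -0.3939  0.0671] target [ 0.474  -0.3934  0.067 ]
```

Request:
servo_tool(series=[[[1,-1.88,2.92,-1.28,0.0035,0.0637,0.0089],[1,-1.88,2.92,-1.28,0.0035,0.0637,0.0089],[1,-1.88,2.92,-1.28,0.0035,0.0637,0.0089],[1,-1.88,2.92,-1.28,0.0035,0.0637,0.0089],[1,-1.27,3.22,1.76,0,0.0238,0.0018],[1,-1.27,3.22,1.76,0,0.0238,0.0018],[1,-1.27,3.22,1.76,0,0.0238,0.0018],[1,-1.27,3.22,1.76,0,0.0238,0.0018],[1,-1.27,3.22,1.76,0,0.0238,0.0018],[1,-1.27,3.22,1.76,0,0.0238,0.0018],[1,-1.27,3.22,1.76,0,0.0238,0.0018],[1,-1.27,3.22,1.76,0,0.0238,0.0018]]])

```text
time: 15.45
eef_pos: [0.4962, -0.2949, 0.1148]
eef_rot: [179.9, 4.6, 7.2]
wrist_force: [0.4, -0.4, -0.7]
grip_width: 0.0882
finger_force: 0.0
```

Request:
servo_tool(series=[[[1,-1.27,3.22,1.76,0,0.0238,0.0018],[1,-1.27,3.22,1.76,0,0.0238,0.0018],[1,-1.27,3.22,1.76,0,0.0238,0.0018],[1,0,0,0,0,0,0],[1,0,0,0,0,0,0],[1,0,0,0,0,0,0]]])

```text
time: 15.95
eef_pos: [0.4692, -0.3937, 0.0652]
eef_rot: [179.9, 0.5, 6.9]
wrist_force: [-0.0, 0.1, 0.0]
grip_width: 0.0878
finger_force: 0.0
```

```bash
cat >> h.py <<'E'
def rect(img,lo,hi,P,z):
    m=cv2.inRange(cv2.cvtColor(np.ascontiguousarray(img),cv2.COLOR_RGB2HSV),lo,hi);m=cv2.morphologyEx(m,cv2.MORPH_CLOSE,np.ones((7,7)))
    c=max(cv2.findContours(m,0,1)[0],key=cv2.contourArea);b=cv2.boxPoints(cv2.minAreaRect(c))
    w=np.array([atz('',q,z,P)[:2] for q in b]);print(cv2.contourArea(c),b.round().tolist(),'\n',w,w.mean(0));return w
E
python3 - <<'E'
from h import *
import json
o=bay(0,.5,0);json.dump(dict(o=o.tolist(),yaw=-169.8),open('bay.json','w'))
p,M,s=tip();print(s['time'],p,s['eef_rot'],s['joint_pos'])
P=camera_params('wrist');im=capture('wrist');cv2.imwrite('pics/w7.png',im[:,:,::-1])
rect(im[:285],(22,130,90),(35,255,255),P,.012)
plan([((.474,-.3934,.03),Rdown(6.85)),((.474,-.3934,.0025),Rdown(6.85))])
E
```

```text
15.95 [ 0.4695 -0.3936  0.0982] [179.9466   0.5372   6.9135] [ 41.3849  49.3809 -10.6462  97.749   14.9863  34.6562 -61.1501]
321.5 [[237.0, 123.0], [261.0, 123.0], [261.0, 145.0], [237.0, 145.0]] 
 [[ 0.5262 -0.3569]
 [ 0.5282 -0.3736]
 [ 0.5131 -0.3752]
 [ 0.511  -0.3582]] [ 0.5196 -0.366 ]
2 x [0.2, 0.04, 3.44, 0.0006, 0.0041, 0.0015]
1 x [-0.01, 0.01, 2.75, 0.0, 0.0, 0.0001]
ends [ 0.474  -0.3934 -0.0305] target [ 0.474  -0.3934 -0.0305]
```

Run:
```python
from h import *
P=camera_params('wrist');im=cv2.imread('pics/w7.png')[:,:,::-1]
hs=cv2.cvtColor(np.ascontiguousarray(im),cv2.COLOR_RGB2HSV);print(hs[125:145:5,240:262:5].tolist())
for lo in ((20,150,60),(22,170,40),(20,190,90)):
    rect(im[:285],lo,(36,255,255),P,.012)
```

```text
[[[27, 255, 221], [27, 255, 221], [27, 255, 220], [27, 255, 220], [23, 255, 194]], [[27, 255, 220], [27, 255, 221], [27, 255, 221], [27, 255, 220], [20, 255, 184]], [[27, 255, 221], [27, 255, 202], [19, 48, 74], [13, 49, 73], [18, 58, 44]], [[27, 255, 220], [27, 255, 206], [20, 43, 72], [15, 36, 70], [176, 47, 38]]]
12341.5 [[236.0, 122.0], [327.0, 122.0], [327.0, 272.0], [236.0, 272.0]] 
 [[ 0.528  -0.3552]
 [ 0.5358 -0.4186]
 [ 0.4208 -0.4373]
 [ 0.4119 -0.3651]] [ 0.4741 -0.3941]
311.0 [[237.0, 123.0], [261.0, 123.0], [261.0, 145.0], [237.0, 145.0]] 
 [[ 0.5274 -0.356 ]
 [ 0.5295 -0.3727]
 [ 0.5142 -0.3743]
 [ 0.5121 -0.3573]] [ 0.5208 -0.3651]
12341.5 [[236.0, 122.0], [327.0, 122.0], [327.0, 272.0], [236.0, 272.0]] 
 [[ 0.528  -0.3552]
 [ 0.5358 -0.4186]
 [ 0.4208 -0.4373]
 [ 0.4119 -0.3651]] [ 0.4741 -0.3941]
```

Request:
servo_tool(series=[[[1,0.3,0.05,3.0,0,0.004,0],[1,0.15,0.05,3.0,0,0.004,0],[1,0,0,2.5,0,0,0],[1,0,0,0.8,0,0,0],[1,0,0,0,0,0,0],[1,0,0,0,0,0,0]]])

```text
time: 16.5
eef_pos: [0.4752, -0.3948, -0.0263]
eef_rot: [179.8, -0.0, 7.0]
wrist_force: [0.7, -0.9, 0.0]
grip_width: 0.088
finger_force: 0.0
```

Run:
```python
from h import *
p,M,s=tip();print(p,s['wrist_force']);plan([((.474,-.394,.003),Rdown(6.85))])
```

```text
[ 0.4752 -0.3947  0.0067] [ 0.72   -0.9313  0.025 ]
1 x [-0.11, -0.1, 0.37, 0.0032, -0.0003, 0.0028]
ends [ 0.474 -0.394 -0.03 ] target [ 0.474 -0.394 -0.03 ]
```

Request:
servo_tool(series=[[[1,-0.1,-0.1,0.37,0,0,0],[0,0,0,0,0,0,0],[0,0,0,0,0,0,0],[0,0,0,0,0,0,0],[0,0,0,0,0,0,0],[0,0,0,0,0,0,0],[0,0,0,0,0,0,0],[0,0,0,0,0,0,0],[0,0,0,-1.5,0,0,0],[0,0,0,-1.5,0,0,0]]], grip_force=16)

```text
time: 17.33
eef_pos: [0.472, -0.3943, -0.0008]
eef_rot: [179.9, 0.1, 6.9]
wrist_force: [0.9, 0.4, -0.4]
grip_width: 0.0638
finger_force: 16.0
```

Run:
```python
from h import *
p,M,s=tip();print(p,s['grip_width'],s['finger_force']);plan([((.53,-.30,.20),Rdown(8)),((.64,-.05,.25),R.from_euler('xyz',[180,20,9],degrees=True).as_matrix()),(bay(0,0,95),Rbay())])
```

```text
[ 0.4721 -0.3942  0.0322] 0.06376905350496369 15.999040603637695
6 x [1.16, -1.43, -2.8, 0.0003, 0.0004, -0.0032]
7 x [1.79, -3.3, -1.02, -0.0005, -0.0499, -0.0024]
5 x [0.66, -3.05, 1.46, -0.0017, -0.0349, -0.0039]
ends [0.6041 0.0985 0.1385] target [0.6045 0.0985 0.1387]
```

Request:
servo_tool(series=[[[0,1.16,-1.43,-2.8,0,0,-0.0032],[0,1.16,-1.43,-2.8,0,0,-0.0032],[0,1.16,-1.43,-2.8,0,0,-0.0032],[0,1.16,-1.43,-2.8,0,0,-0.0032],[0,1.16,-1.43,-2.8,0,0,-0.0032],[0,1.16,-1.43,-2.8,0,0,-0.0032],[0,1.79,-3.3,-1.02,0,-0.0499,-0.0024],[0,1.79,-3.3,-1.02,0,-0.0499,-0.0024],[0,1.79,-3.3,-1.02,0,-0.0499,-0.0024],[0,1.79,-3.3,-1.02,0,-0.0499,-0.0024],[0,1.79,-3.3,-1.02,0,-0.0499,-0.0024],[0,1.79,-3.3,-1.02,0,-0.0499,-0.0024]]])

```text
time: 18.33
eef_pos: [0.6151, -0.0858, 0.2154]
eef_rot: [179.9, 17.3, 8.8]
wrist_force: [1.2, -0.4, -0.6]
grip_width: 0.0641
finger_force: 16.0
```

Request:
servo_tool(series=[[[0,1.79,-3.3,-1.02,0,-0.0499,-0.0024],[0,0.66,-3.05,1.46,-0.0017,-0.0349,-0.0039],[0,0.66,-3.05,1.46,-0.0017,-0.0349,-0.0039],[0,0.66,-3.05,1.46,-0.0017,-0.0349,-0.0039],[0,0.66,-3.05,1.46,-0.0017,-0.0349,-0.0039],[0,0.66,-3.05,1.46,-0.0017,-0.0349,-0.0039],[0,0,0,0,0,0,0],[0,0,0,0,0,0,0],[0,0,0,0,0,0,0]]])

```text
time: 19.08
eef_pos: [0.6052, 0.0977, 0.1383]
eef_rot: [179.9, 30.0, 10.1]
wrist_force: [0.1, -0.5, -0.1]
grip_width: 0.0643
finger_force: 16.0
```

Run:
```python
from h import *
p,M,s=tip();print(s['time'],inbay(p),s['grip_width'],s['wrist_force'],np.degrees(R.from_matrix(M.T@Rbay()).as_rotvec()))
plan([(bay(-1,0,60),Rbay())])
```

```text
19.0833 [-0.6507  0.8892 94.9802] 0.06428790672514183 [ 0.0841 -0.5457 -0.1052] [ 0.0243  0.0261 -0.0512]
1 x [0.04, -0.09, 3.5, 0.0004, 0.0005, -0.0009]
ends [0.5881 0.0955 0.1078] target [0.5881 0.0955 0.1078]
```

Now down to tip z 50, then in steps to about z 23.

Request:
servo_tool(series=[[[0,0.04,-0.09,2,0,0,0],[0,0,0,2.3,0,0,0],[0,0,0,0,0,0,0],[0,0,0,0.6,0,0,0],[0,0,0,0.6,0,0,0],[0,0,0,0,0,0,0]]])

```text
time: 19.58
eef_pos: [0.5783, 0.0938, 0.0904]
eef_rot: [180.0, 30.0, 10.1]
wrist_force: [-0.3, 0.4, -0.5]
grip_width: 0.0634
finger_force: 16.0
```

Request:
servo_tool(series=[[[0,0,0,0.5,0,0,0],[0,0,0,0.5,0,0,0],[0,0,0,0,0,0,0]]])

```text
time: 19.83
eef_pos: [0.5725, 0.0935, 0.0809]
eef_rot: [-180.0, 30.1, 10.2]
wrist_force: [0.1, -0.2, -1.5]
grip_width: 0.0642
finger_force: 16.0
```

Run:
```python
from h import *
p,M,s=tip();print(inbay(p),Rb.T@s['wrist_force'],s['moment'],s['finger_force'])
```

```text
[-0.877  -0.7465 28.8226] [-0.8122  0.2274 -1.2198] [ 0.1015 -0.5659  0.0188] 15.999086201190948
```

Request:
servo_tool(series=[[[0,0,0,0.4,0,0,0],[0,0,0,0,0,0,0]]])

```text
time: 20.0
eef_pos: [0.5707, 0.0932, 0.0776]
eef_rot: [-180.0, 30.1, 10.2]
wrist_force: [0.4, -0.5, -0.3]
grip_width: 0.0638
finger_force: 16.0
```

Request:
servo_tool(series=[[[0,0,0,0.2,0,0,0],[0,0,0,0,0,0,0]]])

```text
time: 20.17
eef_pos: [0.5701, 0.0931, 0.0761]
eef_rot: [-180.0, 30.0, 10.2]
wrist_force: [-0.3, -0.6, -0.2]
grip_width: 0.0637
finger_force: 16.0
```

Request:
servo_tool(series=[[[0,0,0,0.15,0,0,0],[0,0,0,0,0,0,0]]])

```text
time: 20.33
eef_pos: [0.5702, 0.0931, 0.0759]
eef_rot: [-180.0, 30.0, 10.2]
wrist_force: [1.0, 0.8, 4.6]
grip_width: 0.0641
finger_force: 16.0
```

Run:
```python
from h import *
p,M,s=tip();print(inbay(p),Rb.T@s['wrist_force'],s['moment'],s['finger_force'])
```

```text
[-1.3095 -0.8027 23.2622] [ 1.265  -0.6456  4.5508] [-0.0203 -0.2719  0.0275] 15.99978893995285
```

The coarse filter is seated: tip at z 23, so its underside is at 20. I release and go to the grille.

Request:
servo_tool(series=[[[0.85,0,0,0,0,0,0],[0.85,0,0,0,0,0,0],[0.85,0,0,0,0,0,0],[0.85,0,0,0,0,0,0],[0.85,0,0,-1,0,0,0],[0.85,0,0,-2.5,0,0,0],[0.85,0,0,-3.5,0,0,0],[0.85,0,0,-2.5,0,0,0]]])

```text
time: 21.0
eef_pos: [0.6172, 0.1015, 0.159]
eef_rot: [-180.0, 30.0, 10.2]
wrist_force: [1.1, -0.1, 1.0]
grip_width: 0.0748
finger_force: 0.0
```

Run:
```python
from chk import *
p,M,s=tip();print(s['time'],inbay(p),s['grip_width'])
P=camera_params('wrist');im=capture('wrist');cv2.imwrite('pics/w8.png',im[:,:,::-1])
a,b=box(np.ascontiguousarray(im[:285,190:390]),(20,150,60),(36,255,255),P,32);
m=cv2.inRange(cv2.cvtColor(im,cv2.COLOR_RGB2HSV),(22,150,60),(36,255,255));m[285:]=0;m[:,:190]=0;m[:,390:]=0
ys,xs=np.nonzero(m);print(xs.min(),xs.max(),ys.min(),ys.max())
for q in((xs.min(),ys.min()),(xs.max(),ys.min()),(xs.max(),ys.max()),(xs.min(),ys.max())):
    o,d=ray('',q,P);t=(bay(0,0,32)-o)@bz/(d@bz);print(inbay(o+d*t))
plan([((.60,0,.24),R.from_euler('xyz',[180,15,7],degrees=True).as_matrix()),((.4995,-.2245,.10),Rdown(4.35))])
```

```text
21.0 [ -1.1472  -0.6873 119.1476] 0.07477991789742483
237 326 128 277
[-59.2718 -30.7232  32.    ]
[-59.2543  32.2201  32.    ]
[57.2419 36.4232 32.    ]
[ 57.2354 -34.9572  32.    ]
3 x [-2.02, 3.25, -0.75, 0.0066, 0.0841, 0.017]
8 x [-1.16, 2.66, 1.96, 0.0008, 0.0327, 0.0057]
ends [ 0.4992 -0.2245  0.0671] target [ 0.4995 -0.2245  0.067 ]
```

Request:
servo_tool(series=[[[1,-2.02,3.25,-0.75,0.0066,0.0841,0.017],[1,-2.02,3.25,-0.75,0.0066,0.0841,0.017],[1,-2.02,3.25,-0.75,0.0066,0.0841,0.017],[1,-1.16,2.66,1.96,0.0008,0.0327,0.0057],[1,-1.16,2.66,1.96,0.0008,0.0327,0.0057],[1,-1.16,2.66,1.96,0.0008,0.0327,0.0057],[1,-1.16,2.66,1.96,0.0008,0.0327,0.0057],[1,-1.16,2.66,1.96,0.0008,0.0327,0.0057],[1,-1.16,2.66,1.96,0.0008,0.0327,0.0057],[1,-1.16,2.66,1.96,0.0008,0.0327,0.0057],[1,-1.16,2.66,1.96,0.0008,0.0327,0.0057]]])

```text
time: 21.97
eef_pos: [0.4931, -0.2271, 0.0635]
eef_rot: [179.9, 0.5, 4.4]
wrist_force: [0.4, -0.4, 0.8]
grip_width: 0.0883
finger_force: 0.0
```

Request:
servo_tool(series=[[[1,0,0,0,0,0,0],[1,0,0,0,0,0,0],[1,0,0,0,0,0,0]]])

```text
time: 22.22
eef_pos: [0.4943, -0.2253, 0.0641]
eef_rot: [180.0, 0.5, 4.4]
wrist_force: [0.6, 0.3, -0.1]
grip_width: 0.0879
finger_force: 0.0
```

Run:
```python
from h import *
p,M,s=tip();print(s['time'],p,s['eef_rot'])
P=camera_params('wrist');im=capture('wrist');cv2.imwrite('pics/w9.png',im[:,:,::-1])
rect(im[:290],(0,0,150),(179,60,255),P,.006)
rect(im[:200,180:380],(0,0,40),(179,90,149),{**P,'camera_matrix':np.array(P['camera_matrix'])-np.array([[0,0,180],[0,0,0],[0,0,0]])},.004)
plan([((.4936,-.2249,.002),Rdown(4.35))])
```

```text
22.2167 [ 0.4946 -0.2253  0.0971] [179.9683   0.5474   4.4189]
13294.0 [[236.0, 125.0], [324.0, 125.0], [324.0, 289.0], [236.0, 289.0]] 
 [[ 0.5513 -0.1897]
 [ 0.5561 -0.2526]
 [ 0.4248 -0.2676]
 [ 0.4192 -0.1949]] [ 0.4879 -0.2262]
1982.0 [[57.0, 102.0], [145.0, 102.0], [145.0, 126.0], [57.0, 126.0]] 
 [[ 0.5671 -0.1896]
 [ 0.5719 -0.2518]
 [ 0.5554 -0.2537]
 [ 0.5505 -0.1902]] [ 0.5612 -0.2213]
3 x [-0.04, 0.0, 3.18, 0.0002, 0.0028, 0.001]
ends [ 0.4934 -0.2248 -0.031 ] target [ 0.4936 -0.2249 -0.031 ]
```

View pics/w9.png

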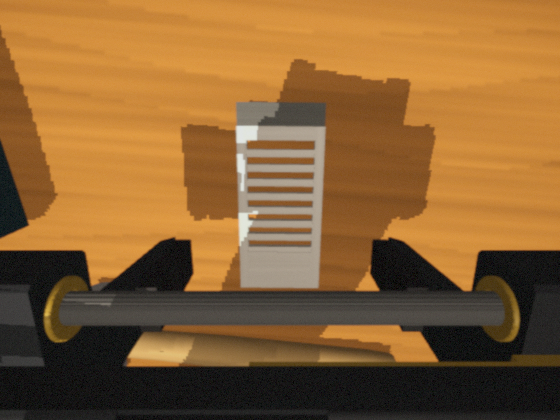

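The view shows the large silver grille between the open fingers, with its tongue end at row 102 and plate start at row 125, columns 236–325. That puts the grille origin at about (0.4935, −0.2258).

Request:
servo_tool(series=[[[1,-0.1,0.05,3.0,0,0.004,0],[1,0,0,3.0,0,0.004,0],[1,0,0,2.5,0,0,0],[1,0,0,0.7,0,0,0],[1,0,0,0,0,0,0],[1,0,0,0,0,0,0]]])

```text
time: 22.77
eef_pos: [0.4935, -0.2259, -0.0273]
eef_rot: [179.9, 0.1, 4.5]
wrist_force: [0.2, -0.8, -0.2]
grip_width: 0.088
finger_force: 0.0
```

Run:
```python
from h import *
p,M,s=tip();print(p,s['wrist_force']);plan([((.4935,-.2258,.0015),Rdown(4.35))])
```

```text
[ 0.4935 -0.2258  0.0057] [ 0.1883 -0.8348 -0.2146]
1 x [0.0, -0.01, 0.42, 0.0013, 0.001, 0.0027]
ends [ 0.4935 -0.2258 -0.0315] target [ 0.4935 -0.2258 -0.0315]
```

Request:
servo_tool(series=[[[1,0,0,0.4,0,0,0],[0,0,0,0,0,0,0],[0,0,0,0,0,0,0],[0,0,0,0,0,0,0],[0,0,0,0,0,0,0],[0,0,0,0,0,0,0],[0,0,0,0,0,0,0],[0,0,0,0,0,0,0],[0,0,0,-1,0,0,0],[0,0,0,-1.5,0,0,0],[0,0,0,0,0,0,0]]], grip_force=35)

```text
time: 23.68
eef_pos: [0.4933, -0.2275, -0.005]
eef_rot: [179.8, -0.0, 4.4]
wrist_force: [0.4, 0.1, -1.3]
grip_width: 0.0628
finger_force: 35.0
```

Run:
```python
from h import *
p,M,s=tip();print(p,s['grip_width'],s['finger_force'],s['wrist_force'],s['moment'])
# grille frame: tip at grille (0,0,~1.5); tilt 10 deg raises the high end
t=10;Q=Rbay(t);gx=-Q[:,0];gz=-Q[:,2];print('gx in bay',Rb.T@gx,'gz',Rb.T@gz)
org=lambda tx,tz: bay(tx,0,tz)+gx*.0765+gz*.0015   # tip position with tongue end at bay(tx,0,tz)
print('approach tip bay',inbay(org(-55,70)))
plan([((.54,-.18,.2),Rdown(7)),((.64,-.03,.25),R.from_euler('xyz',[180,20,9],degrees=True).as_matrix()),(org(-55,70),Q)])
```

```text
[ 0.4933 -0.2274  0.028 ] 0.06277446887641928 34.999319314956665 [ 0.4347  0.1087 -1.345 ] [-0.0159 -0.0279 -0.0432]
gx in bay [ 0.9848  0.     -0.1736] gz [0.1736 0.     0.9848]
approach tip bay [20.5983 -0.     58.1931]
5 x [1.02, -0.85, -3.44, 0.0006, -0.0, -0.0091]
5 x [2.01, -2.7, -1.34, -0.0013, -0.0699, -0.0069]
5 x [0.08, -2.64, 2.19, -0.0014, 0.0001, -0.004]
ends [0.574  0.0931 0.1146] target [0.5739 0.093  0.1146]
```

```bash
cat >> h.py <<'E'
def org(t,tx,tz):   # tip pose with tongue end at bay(tx,0,tz), high end raised t deg, tip at grille (0,0,1.5)
    Q=Rbay(-t);return bay(tx,0,tz)-Q[:,0]*.0765-Q[:,2]*.0015,Q
def tongue():
    p,M,s=tip();return inbay(p+M[:,0]*.0765+M[:,2]*.0015),np.degrees(R.from_matrix(Rbay().T@M).as_rotvec()),Rb.T@s['wrist_force']
E
python3 - <<'E'
from h import *
a=org(10,-55,60);print(inbay(a[0]))
plan([((.54,-.18,.2),Rdown(7)),((.64,-.03,.25),R.from_euler('xyz',[180,25,9],degrees=True).as_matrix()),a])
E
```

```text
[20.0773 -0.     74.7613]
5 x [1.02, -0.85, -3.44, 0.0006, -0.0, -0.0091]
5 x [1.91, -2.69, -1.43, -0.0016, -0.0873, -0.0069]
5 x [0.33, -2.65, 1.81, -0.0022, -0.0524, -0.0036]
ends [0.5726 0.0929 0.1343] target [0.5728 0.0928 0.1345]
```

Run:
```python
from h import *
a=org(10,-59,75);print(inbay(a[0]),inbay(a[0]-a[1][:,0]*.07))
plan([((.54,-.18,.2),Rdown(7)),((.65,-.03,.27),R.from_euler('xyz',[180,25,9],degrees=True).as_matrix()),a])
```

```text
[16.0773 -0.     89.7613] [ 85.0139  -0.     101.9167]
5 x [1.02, -0.85, -3.44, 0.0006, -0.0, -0.0091]
5 x [2.03, -2.67, -1.86, -0.0016, -0.0873, -0.0069]
5 x [0.45, -2.67, 1.95, -0.0022, -0.0524, -0.0036]
ends [0.5836 0.0945 0.1452] target [0.5836 0.0947 0.1455]
```

Request:
servo_tool(series=[[[0,1.02,-0.85,-3.44,0,0,-0.0091],[0,1.02,-0.85,-3.44,0,0,-0.0091],[0,1.02,-0.85,-3.44,0,0,-0.0091],[0,1.02,-0.85,-3.44,0,0,-0.0091],[0,1.02,-0.85,-3.44,0,0,-0.0091],[0,2.03,-2.67,-1.86,-0.0016,-0.0873,-0.0069],[0,2.03,-2.67,-1.86,-0.0016,-0.0873,-0.0069],[0,2.03,-2.67,-1.86,-0.0016,-0.0873,-0.0069],[0,2.03,-2.67,-1.86,-0.0016,-0.0873,-0.0069],[0,2.03,-2.67,-1.86,-0.0016,-0.0873,-0.0069]]])

```text
time: 24.52
eef_pos: [0.6311, -0.039, 0.2357]
eef_rot: [179.9, 23.7, 8.9]
wrist_force: [3.1, -0.2, -0.9]
grip_width: 0.0631
finger_force: 35.0
```

Request:
servo_tool(series=[[[0,0.45,-2.67,1.95,-0.0022,-0.0524,-0.0036],[0,0.45,-2.67,1.95,-0.0022,-0.0524,-0.0036],[0,0.45,-2.67,1.95,-0.0022,-0.0524,-0.0036],[0,0.45,-2.67,1.95,-0.0022,-0.0524,-0.0036],[0,0.45,-2.67,1.95,-0.0022,-0.0524,-0.0036],[0,0,0,0,0,0,0],[0,0,0,0,0,0,0],[0,0,0,0,0,0,0]]])

```text
time: 25.18
eef_pos: [0.5805, 0.085, 0.1377]
eef_rot: [179.8, 38.6, 9.9]
wrist_force: [-0.2, 0.0, -0.4]
grip_width: 0.0633
finger_force: 35.0
```

Run:
```python
from h import *
print(*tongue(),bot.state()['joint_pos'],bot.state()['grip_width'],bot.state()['moment'])
P=camera_params('wrist');im=capture('wrist');cv2.imwrite('pics/w10.png',im[:,:,::-1])
# tongue end row / edges in the picture: bright plate start
g=cv2.cvtColor(im,cv2.COLOR_RGB2GRAY)
print('col 281 rows 60-200',g[60:200:4,281].tolist())
p,M,s=tip()
for gx in(-76.5,-60): print(gx,proj('wrist',[p-M[:,0]*gx/1000-M[:,2]*(.0035 if gx<-70 else .0045)+M[:,1]*y for y in(-.032,0,.032)],P).tolist())
plan([org(10,-60,50)]);plan([org(10,-60,37)])
```

```text
[-58.3161   9.2874  67.8591] [-0.0831 -8.6024  0.2052] [-0.0703 -0.0519 -0.4339] [ -8.9716  64.7287  -9.0941  54.4425   4.8889  99.7933 -96.6039] 0.06326100591700476 [ 0.1058 -0.8654  0.0494]
col 281 rows 60-200 [155, 157, 154, 119, 121, 158, 92, 133, 78, 80, 77, 78, 80, 111, 120, 117, 116, 116, 229, 233, 235, 190, 172, 158, 97, 127, 40, 198, 235, 232, 173, 134, 71, 205, 234]
-76.5 [[203.58133898121827, 91.82788231725439], [280.359169686737, 91.94637967641987], [357.09004140433063, 92.06480456002774]]
-60 [[205.44250590602897, 132.41766883344974], [280.3304199486137, 132.52113914551782], [355.1736577106059, 132.62454772975218]]
1 x [0.37, -0.98, 1.64, 0.0006, -0.026, -0.005]
ends [0.5721 0.0926 0.1234] target [0.5721 0.0926 0.1233]
1 x [0.56, -0.98, 2.93, 0.0006, -0.026, -0.005]
ends [0.5657 0.0914 0.1121] target [0.5657 0.0915 0.112 ]
```

The plate edge is at row 132, exactly as predicted, so the grille has not slipped. I correct the 9 mm y error and lower to tongue z 50.

Request:
servo_tool(series=[[[0,0.1,-0.95,0,0,-0.026,-0.004],[0,0.15,0,0.8,0,0,0],[0,0.12,0,0.84,0,0,0],[0,0,0,0,0,0,0],[0,0,0,0,0,0,0]]])

```text
time: 25.65
eef_pos: [0.5709, 0.0926, 0.1236]
eef_rot: [-180.0, 40.1, 10.2]
wrist_force: [0.0, -0.7, -1.6]
grip_width: 0.0632
finger_force: 35.0
```

Run:
```python
from h import *
print(*tongue());plan([org(10,-62,36)])
```

```text
[-58.8378  -0.1666  49.4701] [  0.0084 -10.0938   0.0017] [-0.705   0.7104 -1.4001]
1 x [0.55, 0.02, 1.28, -0.0001, 0.0016, -0.0]
ends [0.5669 0.0917 0.1102] target [0.5669 0.0917 0.1102]
```

Request:
servo_tool(series=[[[0,0.27,0,0.64,0,0,0],[0,0.28,0,0.64,0,0,0],[0,0,0,0,0,0,0]]])

```text
time: 25.9
eef_pos: [0.566, 0.0927, 0.1087]
eef_rot: [-179.9, 40.2, 10.3]
wrist_force: [0.5, -0.5, -1.5]
grip_width: 0.0631
finger_force: 35.0
```

Run:
```python
from h import *
print(*tongue());plan([org(9,-70,35)]);plan([org(9,-76.5,34)])
```

```text
[-62.1629  -1.2424  33.9927] [  0.0027 -10.2315  -0.0746] [-1.144   0.626  -1.0907]
1 x [0.82, 0.12, -0.07, 0.0001, 0.0215, 0.0013]
ends [0.5728 0.0927 0.1039] target [0.5728 0.0928 0.1039]
1 x [1.48, 0.12, -0.09, 0.0001, 0.0215, 0.0013]
ends [0.5779 0.0936 0.0998] target [0.5779 0.0937 0.0998]
```

Request:
servo_tool(series=[[[0,0.4,0.08,0,0,0.02,0],[0,0.4,0,0,0,0,0],[0,0,0,0,0,0,0]]])

```text
time: 26.15
eef_pos: [0.5735, 0.0935, 0.1045]
eef_rot: [-179.9, 38.9, 10.3]
wrist_force: [-0.6, -1.1, -1.2]
grip_width: 0.0633
finger_force: 35.0
```

Run:
```python
from h import *
print(*tongue());plan([org(9,-76,34)])
```

```text
[-70.4111  -0.7082  35.9433] [ 0.0038 -8.934  -0.0829] [ 0.0207  0.9357 -1.4481]
1 x [0.58, 0.06, 0.1, 0.0, -0.0012, 0.0014]
ends [0.5774 0.0936 0.1   ] target [0.5774 0.0936 0.1001]
```

Request:
servo_tool(series=[[[0,0.05,0.05,0.18,0,0,0],[0,0.3,0,0,0,0,0],[0,0.25,0,0,0,0,0],[0,0,0,0,0,0,0]]])

```text
time: 26.48
eef_pos: [0.5769, 0.0938, 0.099]
eef_rot: [-179.9, 39.0, 10.3]
wrist_force: [0.3, -0.4, -0.7]
grip_width: 0.0628
finger_force: 35.0
```

Run:
```python
from h import *
print(*tongue());plan([org(9,-77,33.5)])
```

```text
[-76.0661  -0.4024  32.8408] [ 0.0102 -8.974  -0.0942] [-0.5777  0.4234 -0.4869]
1 x [0.08, 0.03, -0.08, -0.0, -0.0005, 0.0017]
ends [0.578  0.0937 0.0991] target [0.5781 0.0937 0.0991]
```

Request:
servo_tool(series=[[[0,0.15,0,0,0,0,0],[0,0,0,0,0,0,0],[0,0.1,0,0,0,0,0],[0,0,0,0,0,0,0]]])

```text
time: 26.82
eef_pos: [0.5771, 0.0938, 0.0987]
eef_rot: [-179.9, 39.2, 10.3]
wrist_force: [-5.5, -1.6, 3.0]
grip_width: 0.0634
finger_force: 35.0
```

Run:
```python
from h import *
print(*tongue())
```

```text
[-76.4789  -0.3879  32.3853] [-0.0029 -9.2227 -0.1098] [ 6.4601  0.6394 -0.2256]
```

The tongue is home against the slot's back (6.5 N). I ease off and lower the high end onto the roller.

Run:
```python
from h import *
plan([org(8,-75.6,32.3)]);plan([org(7,-75.6,32.3)])
```

```text
1 x [-0.02, 0.02, 0.19, 0.0002, 0.0213, 0.0019]
ends [0.5758 0.0933 0.0974] target [0.5759 0.0933 0.0974]
1 x [0.04, 0.02, 0.32, 0.0002, 0.0388, 0.0019]
ends [0.5755 0.0933 0.096 ] target [0.5755 0.0932 0.096 ]
```

Request:
servo_tool(series=[[[0,-0.15,0.02,0.15,0,0.0213,0.001],[0,0,0,0,0,0,0],[0,0.03,0,0.1,0,0.01,0],[0,0,0,0,0,0,0]]])

```text
time: 27.15
eef_pos: [0.5765, 0.0934, 0.0968]
eef_rot: [-180.0, 37.1, 10.2]
wrist_force: [-0.5, -0.1, -1.0]
grip_width: 0.0633
finger_force: 35.0
```

Run:
```python
from h import *
print(*tongue(),bot.state()['moment']);plan([org(6.9,-75.8,32.3)])
```

```text
[-76.1507  -0.0091  33.3627] [ 0.0086 -7.0973 -0.0274] [-0.0638  0.0561 -1.0828] [ 0.1887 -0.7946  0.0018]
1 x [-0.01, -0.0, 0.14, -0.0001, 0.0034, 0.0005]
ends [0.5756 0.0932 0.0957] target [0.5756 0.0933 0.0958]
```

Request:
servo_tool(series=[[[0,0,0,0.1,0,0,0],[0.85,0,0,0,0,0,0],[0.85,0,0,0,0,0,0],[0.85,0,0,0,0,0,0],[0.85,0,0,0,0,0,0],[0.85,0,0,-1,0,0,0],[0.85,0,0,-2,0,0,0],[0.85,0,0,-2,0,0,0],[0,0,0,0,0,0,0]]])

```text
time: 27.9
eef_pos: [0.6082, 0.0994, 0.1379]
eef_rot: [-179.9, 36.8, 10.2]
wrist_force: [0.8, -0.3, 0.1]
grip_width: 0.0703
finger_force: 0.0
```

Run:
```python
from h import *
p,M,s=tip();print(s['time'],inbay(p),s['grip_width'])
P=camera_params('wrist');im=capture('wrist');cv2.imwrite('pics/w11.png',im[:,:,::-1])
g=cv2.cvtColor(im,cv2.COLOR_RGB2GRAY);c=int(proj('wrist',bay(-30,20,40),P)[0][0]);print('col',c,g[40:180:4,c].tolist())
def X(a,t): # grille point -> px at tilt t about tongue home
    th=np.radians(t);return proj('wrist',bay(-76.5+(a[0]+76.5)*np.cos(th)-a[2]*np.sin(th),a[1],32+(a[0]+76.5)*np.sin(th)+a[2]*np.cos(th)),P)[0].round(1)
for t in(0,7,14): print(t,[X(a,t).tolist() for a in((-60,-32,6),(-60,32,6),(10,-32,6),(10,32,6))])
plan([(bay(60,0,85),Rbay())]);
```

```text
27.9 [-7.5961 -0.221  96.0894] 0.07028415361427973
col 311 [44, 44, 45, 41, 204, 216, 207, 153, 156, 152, 153, 184, 215, 218, 218, 214, 216, 214, 216, 220, 122, 95, 225, 229, 228, 226, 140, 27, 30, 223, 229, 172, 94, 157, 230]
0 [[226.2, 128.9], [333.0, 129.0], [232.7, 233.1], [326.7, 233.2]]
7 [[225.6, 128.0], [333.6, 128.1], [230.3, 238.7], [329.0, 238.7]]
14 [[224.9, 126.6], [334.1, 126.7], [227.6, 242.8], [331.5, 242.9]]
2 x [-3.1, 0.01, 0.75, -0.0002, 0.0605, 0.0002]
ends [0.5485 0.0883 0.16  ] target [0.5484 0.0884 0.16  ]
```

The plate start is at row ~127 where I predicted it, with the tongue vanishing under the lip. Next I close the fingers and go above the high end to press.

Request:
servo_tool(series=[[[0,-3.1,0,0.3,0,0.0605,0],[0,-3.1,0,0.3,0,0.0605,0],[0,0,0,0,0,0,0],[0,0,0,0,0,0,0],[0,0,0,0,0,0,0],[0,0,0,0,0,0,0],[0,0,0,0,0,0,0],[0,0,0,0,0,0,0],[0,0,0,0,0,0,0],[0,0,0,0,0,0,0]]])

```text
time: 28.78
eef_pos: [0.5565, 0.0899, 0.1646]
eef_rot: [-180.0, 30.7, 10.2]
wrist_force: [-0.2, 1.0, 0.3]
grip_width: 0.0009
finger_force: 0.0
```

Run:
```python
from h import *
p,M,s=tip();print(s['time'],inbay(p),s['grip_width'],s['joint_pos'])
plan([(bay(60,0,62),Rbay())]);
```

```text
28.7833 [54.7775 -0.0385 93.0652] 0.0008690063313330888 [ -8.5687  55.203  -10.1332  69.2003   5.0045  86.7428 -98.0959]
1 x [-0.45, 0.01, 3.11, -0.0003, 0.0118, 0.0005]
ends [0.5371 0.0863 0.1401] target [0.5371 0.0863 0.1401]
```

Request:
servo_tool(series=[[[0,0.05,0,1.5,0,0.0118,0],[0,0,0,1.5,0,0,0],[0,0,0,0,0,0,0]]])

```text
time: 29.03
eef_pos: [0.5393, 0.0865, 0.1373]
eef_rot: [-180.0, 30.3, 10.2]
wrist_force: [-1.0, -0.7, -0.0]
grip_width: 0.0001
finger_force: 0.0
```

Request:
servo_tool(series=[[[0,0,0,0.4,0,0,0],[0,0,0,0.2,0,0,0],[0,0,0,0,0,0,0]]])

```text
time: 29.28
eef_pos: [0.539, 0.0867, 0.1338]
eef_rot: [-180.0, 30.0, 10.2]
wrist_force: [-0.0, 0.0, 0.0]
grip_width: 0.0005
finger_force: 0.0
```

Request:
servo_tool(series=[[[0,0,0,0.3,0,0,0],[0,0,0,0,0,0,0]]])

```text
time: 29.45
eef_pos: [0.5377, 0.0865, 0.1311]
eef_rot: [-180.0, 29.9, 10.2]
wrist_force: [1.2, 0.5, 0.3]
grip_width: 0.0003
finger_force: 0.5
```

Run:
```python
from h import *
p,M,s=tip();print(s['time'],inbay(p),Rb.T@s['wrist_force'])
```

```text
29.45 [55.0097 -0.0348 54.5335] [-0.9309 -0.2906  0.8912]
```

Contact is at z≈54.5, as predicted. Pressing in small steps.

Request:
servo_tool(series=[[[0,0,0,0.2,0,0,0],[0,0,0,0.2,0,0,0],[0,0,0,0,0,0,0]]])

```text
time: 29.7
eef_pos: [0.5347, 0.0858, 0.1274]
eef_rot: [-180.0, 30.1, 10.2]
wrist_force: [0.6, 0.4, -0.5]
grip_width: 0.0003
finger_force: 0.0
```

Request:
servo_tool(series=[[[0,0,0,0.2,0,0,0],[0,0,0,0.2,0,0,0],[0,0,0,0,0,0,0]]])

```text
time: 29.95
eef_pos: [0.5329, 0.0856, 0.1238]
eef_rot: [-180.0, 30.0, 10.2]
wrist_force: [1.1, 0.7, -0.6]
grip_width: 0.0005
finger_force: 0.2
```

Request:
servo_tool(series=[[[0,0,0,0.2,0,0,0],[0,0,0,0.2,0,0,0],[0,0,0,0,0,0,0]]])

```text
time: 30.2
eef_pos: [0.5312, 0.0853, 0.1203]
eef_rot: [-180.0, 30.0, 10.2]
wrist_force: [0.3, 0.4, -0.5]
grip_width: 0.0005
finger_force: 0.7
```

Run:
```python
from h import *
p,M,s=tip();print(s['time'],inbay(p),Rb.T@s['wrist_force'])
```

```text
30.2 [55.2898  0.0003 41.8766] [-0.5447 -0.3615 -0.2807]
```

Request:
servo_tool(series=[[[0,0,0,0.2,0,0,0],[0,0,0,0.1,0,0,0],[0,0,0,0,0,0,0]]])

```text
time: 30.45
eef_pos: [0.5298, 0.085, 0.1179]
eef_rot: [-180.0, 30.0, 10.2]
wrist_force: [2.3, 0.1, 0.8]
grip_width: 0.0005
finger_force: 0.9
```

Request:
servo_tool(series=[[[0,0,0,0.1,0,0,0],[0,0,0,0,0,0,0]]])

```text
time: 30.62
eef_pos: [0.5295, 0.085, 0.1172]
eef_rot: [-180.0, 30.0, 10.2]
wrist_force: [2.2, -1.3, -0.6]
grip_width: 0.0001
finger_force: 1.0
```

Run:
```python
from h import *
p,M,s=tip();print(s['time'],inbay(p),Rb.T@s['wrist_force'])
P=camera_params('wrist');im=capture('wrist');cv2.imwrite('pics/w12.png',im[:,:,::-1])
g=cv2.cvtColor(im,cv2.COLOR_RGB2GRAY);print(g.shape)
for x,y in((-60,-32),(-60,32),(20,-32),(20,32),(-67,0)): print((x,y),proj('wrist',bay(x,y,45 if x<-65 else 38),P)[0].round(1))
c=int(proj('wrist',bay(-30,20,38),P)[0][0]);print(c,g[0:280:4,c].tolist());r=int(proj('wrist',bay(0,0,38),P)[0][1]);print(r,g[r,180:380:3].tolist())
```

```text
30.6167 [55.3003  0.0058 38.3358] [-1.9802  1.7026  0.4664]
(420, 560)
(-60, -32) [198.2 -10.4]
(-60, 32) [358.1 -10.2]
(20, -32) [209.7 185.4]
(20, 32) [347.3 185.5]
(-67, 0) [278.  -38.7]
325 [197, 196, 196, 196, 140, 50, 43, 49, 125, 200, 201, 198, 151, 43, 53, 166, 200, 203, 199, 149, 40, 44, 106, 201, 202, 199, 100, 42, 40, 190, 201, 202, 143, 35, 126, 163, 203, 201, 185, 36, 38, 141, 201, 201, 188, 35, 44, 172, 203, 202, 119, 60, 150, 197, 204, 198, 208, 234, 254, 254, 254, 254, 255, 43, 41, 39, 40, 37, 41, 39]
141 [45, 47, 42, 41, 46, 48, 45, 45, 50, 47, 140, 199, 201, 201, 200, 192, 191, 191, 190, 191, 191, 191, 190, 192, 191, 193, 192, 191, 191, 190, 189, 191, 190, 191, 191, 191, 192, 191, 191, 192, 191, 191, 189, 190, 190, 191, 191, 190, 191, 191, 191, 189, 187, 198, 199, 202, 202, 197, 78, 47, 45, 46, 49, 44, 45, 48, 45]
```

The plate width at row 141 is 143 px, matching a flush plate. I press a little more to bottom out, then withdraw and check.

Request:
servo_tool(series=[[[0,0,0,0.15,0,0,0],[0,0,0,0,0,0,0]]])

```text
time: 30.83
eef_pos: [0.5295, 0.0849, 0.1171]
eef_rot: [-180.0, 29.9, 10.2]
wrist_force: [3.0, 0.7, 5.5]
grip_width: 0.0006
finger_force: 3.8
```

Request:
servo_tool(series=[[[0,0,0,0.15,0,0,0],[0,0,0,0,0,0,0]]])

```text
time: 31.0
eef_pos: [0.5296, 0.0849, 0.117]
eef_rot: [-180.0, 29.8, 10.2]
wrist_force: [4.5, 1.0, 11.8]
grip_width: 0.0004
finger_force: 7.0
```

Run:
```python
from h import *
p,M,s=tip();print(s['time'],inbay(p),Rb.T@s['wrist_force'])
```

```text
31.0 [55.225   0.0459 38.1965] [ 1.8976 -0.2207 12.5006]
```

Request:
servo_tool(series=[[[0,0,0,-1,0,0,0],[0,0,0,-3,0,0,0],[0,2,0,-4,0,0,0],[0,3,0,-2.5,0,0,0],[0,3,0,0,0,0,0],[0,0,0,0,0,0,0],[0,0,0,0,0,0,0],[0,0,0,0,0,0,0]]])

```text
time: 31.67
eef_pos: [0.6428, 0.1055, 0.1635]
eef_rot: [-180.0, 30.2, 10.3]
wrist_force: [0.2, 0.6, 0.6]
grip_width: 0.0006
finger_force: 0.0
```

Run:
```python
from h import *
p,M,s=tip();print(s['time'],inbay(p))
P=camera_params('wrist');im=capture('wrist');cv2.imwrite('pics/w13.png',im[:,:,::-1])
g=cv2.cvtColor(im,cv2.COLOR_RGB2GRAY);px=lambda x,y,z:proj('wrist',bay(x,y,z),P)[0].round(1)
for y in(-26,0,26):
    a,b=px(40,y,38),px(85,y,38);n=46;q=[g[int(a[1]+(b[1]-a[1])*i/n+.5),int(a[0]+(b[0]-a[0])*i/n+.5)] for i in range(n)]
    print('y',y,a,b,'x40..85',[int(v) for v in q])
a,b=px(-80,0,38),px(-50,0,38);print('low x-80..-50',a,b,[int(g[int(a[1]+(b[1]-a[1])*i/30+.5),int(a[0]+(b[0]-a[0])*i/30+.5)]) for i in range(31)])
for x in(-50,40,57):
    a,b=px(x,-40,38),px(x,40,38);print('across',x,a,b,[int(v) for v in g[int(a[1]+.5),int(a[0]):int(b[0])+1:2]])
print(px(74,0,52),px(74,-15,44),px(74,15,44),px(66,0,44))
t=capture('top');cv2.imwrite('pics/t3.png',t[:,:,::-1])
```

```text
31.6667 [-21.4551  -0.1218 136.0041]
y -26 [248.7 273.6] [250.  320.2] x40..85 [27, 37, 54, 63, 68, 78, 86, 88, 95, 101, 100, 106, 107, 108, 110, 112, 109, 114, 116, 117, 118, 117, 119, 121, 122, 120, 124, 126, 128, 122, 124, 122, 122, 125, 127, 128, 128, 127, 126, 125, 130, 131, 127, 123, 126, 130]
y 0 [279.7 273.6] [279.8 320.2] x40..85 [121, 124, 120, 121, 119, 121, 121, 123, 120, 122, 122, 125, 126, 139, 148, 149, 133, 88, 67, 65, 69, 75, 77, 66, 73, 75, 81, 77, 78, 97, 97, 79, 83, 86, 91, 84, 90, 96, 99, 100, 103, 101, 100, 102, 103, 102]
y 26 [310.8 273.6] [309.5 320.2] x40..85 [36, 55, 80, 90, 90, 94, 94, 93, 98, 98, 97, 87, 88, 87, 92, 90, 90, 85, 81, 82, 80, 79, 78, 78, 80, 82, 85, 82, 81, 93, 94, 81, 84, 87, 90, 88, 87, 98, 96, 96, 96, 98, 99, 101, 100, 97]
low x-80..-50 [279.7 126.4] [279.7 166.8] [240, 239, 238, 240, 239, 239, 241, 239, 239, 239, 240, 240, 243, 238, 214, 139, 126, 108, 172, 226, 247, 252, 253, 253, 253, 252, 252, 252, 245, 197, 43]
across -50 [227.3 166.7] [332.1 166.8] [198, 197, 185, 163, 161, 132, 174, 250, 253, 253, 252, 199, 51, 40, 40, 38, 39, 43, 94, 149, 106, 42, 39, 38, 38, 42, 37, 40, 42, 44, 37, 41, 41, 70, 148, 135, 45, 43, 40, 42, 40, 40, 36, 114, 221, 193, 194, 192, 170, 92, 109, 111, 119]
across 40 [232.  273.5] [327.5 273.6] [36, 40, 31, 35, 36, 34, 38, 32, 28, 43, 39, 38, 36, 26, 28, 33, 30, 34, 31, 31, 31, 23, 28, 36, 121, 157, 33, 29, 32, 30, 23, 32, 32, 28, 25, 29, 37, 25, 35, 32, 39, 32, 37, 33, 38, 33, 35, 35]
across 57 [232.8 291.6] [326.7 291.7] [46, 51, 47, 46, 48, 46, 41, 47, 108, 115, 97, 68, 65, 60, 62, 59, 60, 60, 60, 60, 61, 60, 62, 63, 67, 62, 62, 62, 61, 62, 63, 63, 62, 62, 60, 62, 64, 62, 61, 81, 109, 112, 63, 32, 47, 52, 49, 50]
[279.7 319.1] [262.  313.3] [297.4 313.3] [279.7 305. ]
```

Request:
servo_tool(series=[[[0,-3,0,-1.5,0,0,0],[0,-3,0,-1.5,0,0,0],[0,0,0,0,0,0,0],[0,0,0,0,0,0,0],[0,0,0,0,0,0,0]]])

```text
time: 32.18
eef_pos: [0.6075, 0.0988, 0.2207]
eef_rot: [-180.0, 29.9, 10.2]
wrist_force: [-0.1, 0.6, -0.4]
grip_width: 0.0006
finger_force: 0.0
```

Run:
```python
from h import *
p,M,s=tip();print(s['time'],inbay(p))
P=camera_params('wrist');im=capture('wrist');cv2.imwrite('pics/w14.png',im[:,:,::-1])
g=cv2.cvtColor(im,cv2.COLOR_RGB2GRAY);px=lambda x,y,z:proj('wrist',bay(x,y,z),P)[0]
def line(A,B,n):
    o=[]
    for t in np.linspace(0,1,n):
        u=px(*(np.array(A)+(np.array(B)-A)*t));o.append(int(cv2.getRectSubPix(g,(1,1),(float(u[0]),float(u[1])))[0,0]))
    return o
for y in(-26,-22,0,22,26): print('y',y,'x50..90 per mm',line((50,y,38),(90,y,38),41))
for x in(40,55,62,66,68): print('x',x,'y-40..40 per 2mm',line((x,-40,38),(x,40,38),41))
print(px(74,0,52),px(74,-15,44),px(74,15,44),px(66,0,44),px(70,32,38))
```

```text
32.1833 [ 38.4438   0.2052 167.5638]
y -26 x50..90 per mm [248, 248, 248, 248, 248, 248, 248, 248, 248, 248, 249, 249, 249, 249, 248, 249, 249, 245, 222, 167, 107, 97, 136, 176, 191, 193, 192, 194, 194, 194, 194, 194, 194, 184, 161, 130, 100, 70, 44, 37, 32]
y -22 x50..90 per mm [247, 248, 250, 249, 248, 247, 247, 247, 246, 247, 245, 242, 239, 244, 247, 248, 247, 242, 217, 165, 119, 94, 84, 91, 88, 78, 65, 67, 97, 124, 127, 110, 69, 36, 34, 33, 28, 34, 31, 32, 30]
y 0 x50..90 per mm [247, 248, 249, 248, 247, 247, 248, 247, 247, 238, 208, 186, 180, 179, 180, 181, 177, 163, 144, 139, 146, 156, 170, 188, 205, 222, 234, 245, 252, 254, 250, 208, 133, 96, 87, 70, 48, 43, 54, 76, 84]
y 22 x50..90 per mm [181, 181, 182, 182, 181, 180, 182, 181, 181, 182, 182, 182, 182, 181, 181, 182, 181, 177, 164, 143, 130, 116, 108, 105, 106, 104, 105, 106, 107, 101, 77, 39, 33, 29, 36, 32, 34, 32, 35, 33, 31]
y 26 x50..90 per mm [182, 182, 183, 182, 181, 181, 181, 181, 181, 182, 182, 181, 181, 181, 182, 181, 181, 178, 165, 132, 96, 84, 91, 99, 96, 92, 82, 76, 84, 91, 97, 91, 70, 44, 38, 33, 31, 30, 31, 32
[... 544 characters left out ...]
246, 233, 182, 181, 180, 189, 180, 180, 180, 182, 182, 194, 181, 181, 180, 181, 181, 182, 180, 182, 181, 181, 181, 182, 180, 142, 102, 106, 122]
x 66 y-40..40 per 2mm [193, 188, 162, 152, 137, 223, 248, 249, 247, 247, 218, 213, 244, 246, 209, 179, 179, 179, 177, 178, 177, 177, 177, 176, 177, 177, 179, 176, 177, 180, 181, 181, 181, 181, 182, 183, 181, 140, 100, 106, 123]
x 68 y-40..40 per 2mm [193, 189, 161, 152, 125, 196, 221, 222, 222, 217, 177, 169, 223, 216, 157, 151, 150, 150, 147, 143, 144, 143, 143, 143, 144, 144, 144, 143, 149, 162, 163, 164, 165, 165, 163, 165, 163, 132, 103, 106, 122]
[279.4946 237.4356] [262.7356 234.1487] [296.3426 234.1638] [279.5324 225.6737] [314.8305 227.6761]
```

The plate is flush: its high edge is at x≈69, it is 64 mm wide at flush depth, and the press bottomed at z 38. The roller front at x≈67.5 covers the edge. The robot is clear of everything, so I hand in.

```bash
python3 -c "
from cell import bot
print(bot.close_job())"
```

```text
the job is handed in; nothing more can be done
None
```

The job is handed in with no verdict shown; by my measurements both filters lie flat in the bay and the grille is hooked under the lip and flush under the roller catch, though I felt no distinct snap and could only confirm the roller over its edge from image brightness.

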